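# Move the template to the spare folding peg and fold the empty one away

## Robot

A 6-joint arm with a two-finger parallel gripper is mounted at the origin on a cart in front of the work surface, level with it; the furniture and walls round the work are solid. World frame = base frame: x ahead of the robot, y to its left, z up, the work surface at z = 0. Lengths are in m, angles in rad, forces in N, time in s.
With the tool pointing down it reaches from about 0.275 to 0.85 m from the base axis. Payload 19 kg.
Tool frame: the origin (TCP) lies midway between the tips of the shut fingers; the grasp point (between the pads) lies 19 mm behind it (r.grip_point_offset is the distance from the TCP to the grasp point, in m); y points along the fingers, z is the direction in which the jaws open and shut, and the axes are right-handed (so a half turn about y gives the same grasp; the last joint's range is limited). The gripper opens to 85 mm and grips with 20 to 120 N. Pads are 22 mm wide; open, the fingers measure 114 mm over their backs; the gripper's body (76 mm by 85 mm) begins 54 mm behind the grasp point. The pads swing forward as they close: fully open they stand 13 mm farther back than shut.
Start: joints at [1.123, 0.15, 1.437, -0, 1.554, -0.134], TCP at [0.177, 0.547, 0.231] pointing down, gripper open.
Joint ranges: [-2.8, 2.8], [-0.68, 2.1], [0.12, 2.68], [-1.39, 4.53], [0.16, 2.79], [-2.81, 2.81]. Speed limits (rad/s): [1.89, 1.89, 2.22, 3.01, 3.01, 3.01].

## Interface

Orientations are given as a rotation vector (axis times angle).
In Python, from plant import r, optics, job gives the robot as it stands. The module is installed in compiled form; this text tells all that it offers.
- The arm moves only by the tool move_arm, never from a script. Its argument "series" is a list of rows, each an object of numbers: "x", "y", "z": the shift along the tool's x, y, z in units of 30 mm (1.0 is 30 mm); "wx", "wy", "wz": the turn, a rotation vector about the tool's x, y, z in units of 5 degrees (1.0 is 5 degrees); "claw": the finger opening in mm, from 0 to 85.4. In form: [{"x": .., "y": .., "z": .., "wx": .., "wy": .., "wz": .., "claw": ..}, ...]. A call has 1 to 12 rows; each row is the pose to reach, as a shift and turn from the pose commanded when the call began, along the tool's axes at that moment; what a row does not reach only later rows make up. A row lasts 1/10 s, in which the tool goes at most 50 mm and 8.59 degrees, less where a joint would pass 70% of its speed; a pose out of reach is approached as far as the arm can. A call with a gripper value outside its range is refused whole. The fingers move at their own pace and stop on an object; "newtons" is the grip in N (left out, the last holds). Time passes only in rows, so rows that repeat a pose let the fingers close. It gives the time, the measured TCP pose, the force and the opening at its end, in the units of the state.
- r.sense(): the state, without advancing time (a new reading comes with each control period).
- optics.camera(name): name is "scene" or "top" or "wrist"; returns a dict with "image" (400x640x3 uint8, blue, green, red), "camera_matrix" (3x3 intrinsics, pixels), "dist_coeffs" ([k1, k2, p1, p2, k3] as OpenCV has them; the pictures are not rectified), "extrinsics" (4x4, takes a point from camera to world coordinates); the wrist camera has in their place "tool_from_camera" (4x4, takes a point from camera to tool coordinates, whose origin is the TCP and whose axes are the tool frame's). Camera axes: x right, y down, z forward; pixel columns grow to the right and rows downward; lengths in m; the calibration is good to about 2 mm. A picture is of the moment at which its call begins: read the wrist's pose just before it. There is no depth.
- job.finish_job(): hands the job in, once; it reports no verdict.
The state is a dict: "clock": time; "joints": joint angles; "dq": joint speeds; "joint_torque": joint torques, N m; "tcp_pos": TCP position; "tool_rot": TCP orientation; "force": force on the tool from outside, world axes, zero at the start; "moment": the same for the moment, N m; "opening": opening from 0.0 (shut) to 1.0 (fully open).
Only numpy, scipy, OpenCV 4.12 (cv2) and the standard library are available. Lean on these libraries where they do the work, as an engineer would, in place of code of your own. Each camera call takes 0.05 s, during which the arm holds its last target.

## Task

The drilling template has to move to the other folding peg on the hook stand: swing the folded peg all the way out, hang the template on it by its slot, then fold the emptied peg flat against the board, right home. Push the pegs round with shut fingertips (do not pinch them) and hold each pressed on its stop with a steady 12 to 20 N for about a second so that its hinge sets, never over 25 N; do not drop the template, and leave the other things on the bench alone.

Things in the scene. Friction and masses are not known exactly. Their poses are not given: they have to be found in the camera images.
- hook_stand: Fixed plywood board 460 mm wide (y), 18 mm thick, upper edge 195 mm above the worktop, on a foot 150 mm deep and 18 mm high. Origin: on the worktop under the middle of the board's front face; x points from the front face to the back, away from the robot, z up. Two folding pegs are screwed to its front, about 220 mm apart; either may be the one in use.
- peg_used (a joint): Angle (rad) of the peg that carries the template at the start, unfolded. 0 = folded flat along the board (towards the board's +y, the robot's left); 1.571 = fully unfolded, straight out towards the robot; firm rubber-faced stops at both ends, vertical hinge. Stiff: it stays where it is left; at the tip it takes about 5 N in mid swing, 7.5 N near either end, then the stop. More than 25 N on a peg strains it.
- peg_spare (a joint): Angle (rad) of the other, empty peg, folded at the start. The same values, stops and forces as peg_used. To set the hinge, hold the peg on its stop, pushing its tip along its swing with 12 to 20 N (over 10 N counts, 25 N is too much) for about a second: 1 mm of finger travel changes the push by 5 to 10 N, so poses will not do, go by the felt force.
- hook_used_hinge (a point): Point on the hinge axis of peg_used at the height of the bar's centre line, 200 mm above the worktop and 16 mm in front of the board's face. Its frame is fixed to the hook's base: -x is the way the fully unfolded peg points, +y the way the folded peg points (angle 0).
- hook_spare_hinge (a point): The same point and frame for peg_spare.
- peg_used_seat (a point): Top of the bar of peg_used, 45 mm from the hinge axis, where the template's slot rests; y points along the bar to its tip, z up; moves with the peg.
- peg_spare_seat (a point): The same point on peg_spare; the template belongs here, within 35 mm along the bar.
- peg_used_tip (a point): Top of the upturned tip of peg_used, 90 mm from the hinge axis, 28 mm above the bar's centre line and 33 mm above the board's upper edge; moves with the peg. Bar and tip are round steel, 10 mm thick. The tip can be pushed from either side by shut fingertips held just above the board (fingertips 5 to 10 mm above the bar's centre line, short of the board's edge).
- peg_spare_tip (a point): The same point on peg_spare.
- template: Loose aluminium drilling template, about 0.25 kg, 10 mm thick (x), 64 wide (y), 145 tall (z), upright. Origin: middle of the upper edge of its slot (32 wide, 50 high), which rests on the bar. Solid for 40 mm above it: grasp there from above across the 10 mm. The peg and its tip pass through the slot while the origin is 30 to 43 mm above the bar's centre line. Plate ends 105 mm below the origin.
- tape_measure: Bystander: tape measure, 39x83x66 mm, standing on the bench in front of the stand. Origin under its middle.
- wood_block: Bystander: wooden block, 130x161x46 mm, lying on the bench in front of the stand. Origin under its middle.
- old_tin: Bystander: tin can 57 mm across, 72 mm high, on the bench to the left. Origin under its middle.
Not all that is in view belongs to the job. Of the things shaped like the template, the aluminium one is meant.

How it is judged:
By the outcome, as a careful person would: the job done as asked, in the order asked, and still so for the second after the job is handed in, with the robot touching nothing.
It also fails if it takes over 72 s, if anything falls off the work surface, if the arm or the gripper's body presses on something with over 40 N, if the wrist force passes 120 N, or if a joint passes its speed limit or range.

## Working session

There is one attempt and no reset: what is moved stays moved. The work goes in short steps, Python scripts to look and compute and a tool call to move; the robot and the scene stay as the last step left them, time stands still between calls to the robot, and variables do not carry over. Pictures are saved under pics/ and viewed, and the job is handed in when it is done.

Besides the shell and the picture viewer there is one more tool, called after "Request:" by a JSON object that holds its "method" and its "body". move_arm: Moves the arm, as the interface text tells. Its arguments: {"type":"object","properties":{"series":{"type":"array"},"newtons":{"type":"number"}},"required":["series"]}

```bash
mkdir -p pics; ls; python3 - <<'E'
from plant import r, optics, job
import cv2, numpy as np
print(r.sense(), r.grip_point_offset)
for n in ["scene","top","wrist"]:
    c=optics.camera(n); cv2.imwrite(f"pics/{n}0.png",c["image"])
    np.savez(f"pics/{n}0.npz",**c)
    print(n,c["camera_matrix"].round(1).tolist(),np.array(c["dist_coeffs"]).round(3).tolist(),np.array(c.get("extrinsics",c.get("tool_from_camera"))).round(3).tolist())
E
```

```text
pics
{'clock': 0.0, 'joints': array([ 1.12297065e+00,  1.50966407e-01,  1.43801357e+00, -6.55001835e-07,
        1.55380289e+00, -1.33992575e-01]), 'dq': array([-4.18613774e-05, -3.68767335e-04,  5.00464501e-04,  2.31207624e-03,
        2.30449150e-04,  1.66089894e-03]), 'joint_torque': array([ 2.80485110e-03, -7.13048100e+01, -5.70879257e+01,  2.07325775e-04,
        9.04075132e-03,  7.00755072e-05]), 'tcp_pos': array([0.17741505, 0.54668923, 0.23069531]), 'tool_rot': array([-1.55786932,  0.24660819, -0.24607104]), 'force': array([-0.12898873, -0.41027841,  0.31195353]), 'moment': array([ 0.01428724, -0.01036834, -0.04331173]), 'opening': 1.0006830933823891} 0.0187
scene [[398.9, 0.0, 327.5], [0.0, 398.9, 201.3], [0.0, 0.0, 1.0]] [-0.038, 0.0, 0.0, 0.0, 0.0] [[0.858, -0.346, 0.381, 0.106], [-0.514, -0.548, 0.66, -0.596], [-0.02, -0.761, -0.648, 0.831], [0.0, 0.0, 0.0, 1.0]]
top [[498.0, 0.0, 318.0], [0.0, 498.0, 206.0], [0.0, 0.0, 1.0]] [-0.079, 0.0, 0.0, 0.0, 0.0] [[-0.017, -0.988, 0.154, 0.299], [-1.0, 0.018, 0.005, 0.087], [-0.008, -0.154, -0.988, 1.365], [0.0, 0.0, 0.0, 1.0]]
wrist [[318.8, 0.0, 319.6], [0.0, 318.8, 200.6], [0.0, 0.0, 1.0]] [-0.053, 0.0, 0.0, 0.0, 0.0] [[0.0, 0.961, 0.275, -0.069], [0.0, -0.275, 0.961, -0.143], [1.0, -0.0, -0.0, -0.0], [0.0, 0.0, 0.0, 1.0]]
```

View pics/scene0.png

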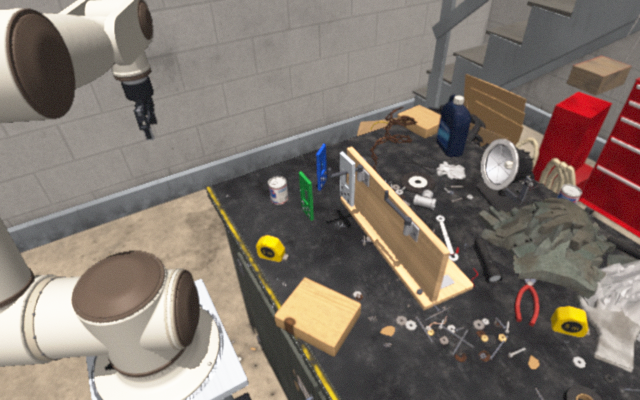

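View pics/top0.png

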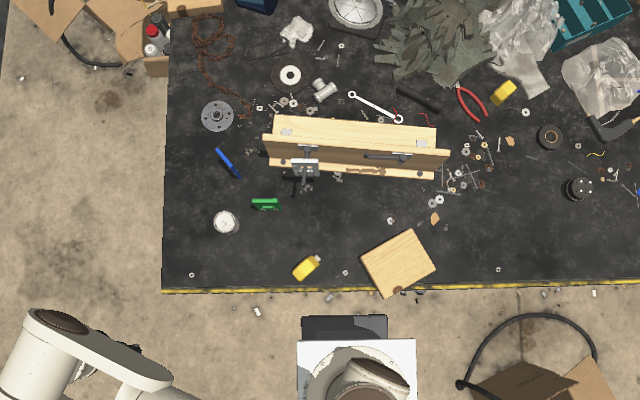

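View pics/wrist0.png

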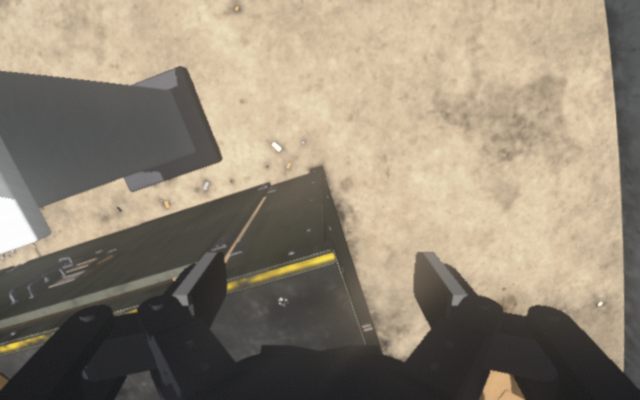

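```bash
python3 - <<'E'
import cv2
a=cv2.imread("pics/top0.png")[100:220,250:460]; cv2.imwrite("pics/top0c.png",cv2.resize(a,None,fx=3.8,fy=3.8,interpolation=cv2.INTER_CUBIC))
a=cv2.imread("pics/scene0.png")[130:310,290:480]; cv2.imwrite("pics/scene0c.png",cv2.resize(a,None,fx=3.3,fy=3.3,interpolation=cv2.INTER_CUBIC))
E
```

```text
(no output)
```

View pics/top0c.png

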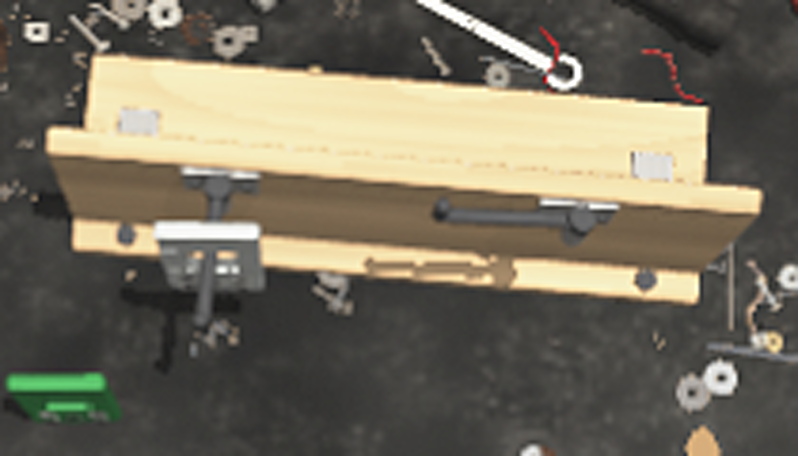

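View pics/scene0c.png

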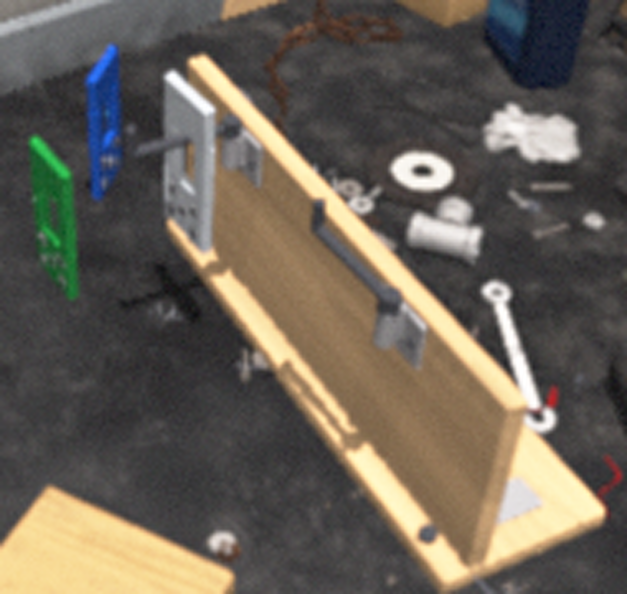

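```bash
cat > h.py <<'E'
import cv2, numpy as np
from scipy.spatial.transform import Rotation as R
def load(n): return dict(np.load(n))
def ray(c,uv,T=None):
    T=np.array(c["extrinsics"]) if T is None else T
    p=cv2.undistortPoints(np.array(uv,float).reshape(-1,1,2),np.array(c["camera_matrix"]),np.array(c["dist_coeffs"])).reshape(-1,2)
    d=np.c_[p,np.ones(len(p))]@T[:3,:3].T
    return T[:3,3],d
def onz(c,uv,z,T=None):
    o,d=ray(c,uv,T); z=np.broadcast_to(z,len(d))
    return o+d*((z-o[2])/d[:,2])[:,None]
def twoview(a,ua,b,ub,Ta=None,Tb=None):
    oa,da=ray(a,ua,Ta); ob,db=ray(b,ub,Tb); out=[]
    for x,y in zip(da,db):
        s=np.linalg.lstsq(np.c_[x,-y],ob-oa,rcond=None)[0]
        p,q=oa+x*s[0],ob+y*s[1]; out.append(np.r_[(p+q)/2,np.linalg.norm(p-q)])
    return np.array(out)
def proj(c,P,T=None):
    T=np.array(c["extrinsics"]) if T is None else T
    Q=(np.atleast_2d(P)-T[:3,3])@T[:3,:3]
    return cv2.projectPoints(Q,np.zeros(3),np.zeros(3),np.array(c["camera_matrix"]),np.array(c["dist_coeffs"]))[0].reshape(-1,2)
def wristT(c,s):
    A=np.eye(4);A[:3,:3]=R.from_rotvec(s["tool_rot"]).as_matrix();A[:3,3]=s["tcp_pos"]
    return A@np.array(c["tool_from_camera"])
E
python3 - <<'E'
from h import *
np.set_printoptions(precision=4,suppress=True)
c=load("pics/top0.npz")
def cr(p): return (np.array(p,float)+.5)/3.8-.5+[250,100]
names="edgeFL edgeFR edgeBL edgeBR sp_hinge sp_tip us_hinge us_tip tplL tplR".split()
uv=cr([(55,155),(760,213),(47,130),(762,190),(580,218),(441,208),(217,185),(205,320),(157,232),(262,232)])
z=[.195]*4+[.205,.228,.205,.228,.245,.245]
P=onz(c,uv,np.array(z))
for n,p,u in zip(names,P,uv): print(n,p,u.round(1))
print(np.linalg.norm(P[0]-P[1]),np.linalg.norm(P[4]-P[5]),np.linalg.norm(P[6]-P[7]),np.linalg.norm(P[4]-P[6]),np.linalg.norm(P[8]-P[9]))
d=P[0]-P[1];print("yaw",np.degrees(np.arctan2(-d[0],d[1])))
s=load("pics/scene0.npz")
def cs(p): return (np.array(p,float)+.5)/3.3-.5+[290,130]
us=cs([(395,298),(318,205)]) 
print(twoview(c,uv[4:6],s,us))
E
```

```text
edgeFL [0.6456 0.2215 0.195 ] [264.1 140.4]
edgeFR [ 0.5993 -0.2285  0.195 ] [449.6 155.7]
edgeBL [0.6624 0.2267 0.195 ] [262.  133.8]
edgeBR [ 0.6145 -0.2307  0.195 ] [450.2 149.6]
sp_hinge [ 0.5953 -0.1112  0.205 ] [402.3 157. ]
sp_tip [ 0.5972 -0.0214  0.228 ] [365.7 154.4]
us_hinge [0.6209 0.1176 0.205 ] [306.7 148.3]
us_tip [0.5293 0.1255 0.228 ] [303.6 183.8]
tplL [0.581  0.1534 0.245 ] [290.9 160.7]
tplR [0.5797 0.0896 0.245 ] [318.6 160.7]
0.4523193393679161 0.09271550428783919 0.09477106932348037 0.23019233012883647 0.06388670508224115
yaw -5.875388034465855
[[ 0.598  -0.1128  0.2027  0.0047]
 [ 0.5995 -0.0224  0.2235  0.0023]]
```

```bash
cat >> h.py <<'E'
def cmd(s,p,Rt,ref=None):
    """units for row to pose p,Rt from state s"""
    R0=R.from_rotvec(s["tool_rot"]).as_matrix()
    d=R0.T@(np.array(p)-s["tcp_pos"])/0.03
    w=np.degrees(R.from_matrix(R0.T@Rt).as_rotvec())/5
    return d,w
def Rdown(zdir):
    z=np.array([zdir[0],zdir[1],0.]);z/=np.linalg.norm(z);y=np.array([0,0,-1.]);return np.c_[np.cross(y,z),y,z]
E
python3 - <<'E'
from h import *
from plant import r
np.set_printoptions(precision=3,suppress=True)
s=r.sense(); print(R.from_rotvec(s["tool_rot"]).as_matrix())
for z in [(.995,-.102),(-.995,.102)]:
    Rt=Rdown(z); print(Rt, *cmd(s,[.47,0.03,.36],Rt))
E
```

```text
[[ 0.951 -0.     0.309]
 [-0.309 -0.001  0.951]
 [-0.    -1.    -0.001]]
[[-0.102  0.     0.995]
 [-0.995  0.    -0.102]
 [-0.    -1.     0.   ]] [ 14.593  -4.295 -13.377] [ 0.01  15.575  0.006]
[[ 0.102  0.    -0.995]
 [ 0.995  0.     0.102]
 [ 0.    -1.     0.   ]] [ 14.593  -4.295 -13.377] [  0.006 -20.425  -0.011]
```

Request:
{"method": "move_arm", "body": {"series": [{"y": -1.6,"wy": 1.6,"claw": 0},{"x": 1.3,"y": -3,"z": -1,"wy": 3.2,"claw": 0},{"x": 2.6,"y": -4,"z": -2.1,"wy": 4.8,"claw": 0},{"x": 3.9,"y": -4.3,"z": -3.2,"wy": 6.4,"claw": 0},{"x": 5.2,"y": -4.3,"z": -4.3,"wy": 8,"claw": 0},{"x": 6.5,"y": -4.3,"z": -5.4,"wy": 9.6,"claw": 0},{"x": 7.8,"y": -4.3,"z": -6.5,"wy": 11.2,"claw": 0},{"x": 9.1,"y": -4.3,"z": -7.5,"wy": 12.8,"claw": 0},{"x": 10.4,"y": -4.3,"z": -8.6,"wy": 14.4,"claw": 0},{"x": 11.7,"y": -4.3,"z": -9.7,"wy": 15.6,"claw": 0},{"x": 13,"y": -4.3,"z": -10.8,"wy": 15.6,"claw": 0},{"x": 14.2,"y": -4.3,"z": -11.8,"wy": 15.6,"claw": 0}], "newtons": 60}}

```text
validation failed for argument at $.se...
```

```bash
python3 - <<'E'
from h import *
from plant import r
np.set_printoptions(precision=3,suppress=True)
s=r.sense(); print(s["clock"],s["joints"],s["tcp_pos"],s["opening"],s["force"])
print(*cmd(s,[.5,0.04,.36],Rdown((.995,-.102))))
E
```

```text
0.15 [ 1.123  0.151  1.438  0.     1.554 -0.134] [0.177 0.547 0.231] 1.001431843666986 [-0.078  0.085 -0.234]
[ 15.441  -4.296 -12.752] [ 0.01  15.575  0.006]
```

Request:
{"method": "move_arm", "body": {"series": [{"x": 0.0,"y": -1.6,"z": 0.0,"wx": 0.0,"wy": 1.6,"wz": 0.0,"claw": 0.0},{"x": 1.3,"y": -3.0,"z": -1.0,"wx": 0.0,"wy": 3.2,"wz": 0.0,"claw": 0.0},{"x": 2.6,"y": -4.0,"z": -2.1,"wx": 0.0,"wy": 4.8,"wz": 0.0,"claw": 0.0},{"x": 3.9,"y": -4.3,"z": -3.2,"wx": 0.0,"wy": 6.4,"wz": 0.0,"claw": 0.0},{"x": 5.2,"y": -4.3,"z": -4.3,"wx": 0.0,"wy": 8.0,"wz": 0.0,"claw": 0.0},{"x": 6.5,"y": -4.3,"z": -5.4,"wx": 0.0,"wy": 9.6,"wz": 0.0,"claw": 0.0},{"x": 7.8,"y": -4.3,"z": -6.5,"wx": 0.0,"wy": 11.2,"wz": 0.0,"claw": 0.0},{"x": 9.1,"y": -4.3,"z": -7.5,"wx": 0.0,"wy": 12.8,"wz": 0.0,"claw": 0.0},{"x": 10.4,"y": -4.3,"z": -8.6,"wx": 0.0,"wy": 14.4,"wz": 0.0,"claw": 0.0},{"x": 11.7,"y": -4.3,"z": -9.7,"wx": 0.0,"wy": 15.6,"wz": 0.0,"claw": 0.0},{"x": 13.0,"y": -4.3,"z": -10.8,"wx": 0.0,"wy": 15.6,"wz": 0.0,"claw": 0.0},{"x": 14.2,"y": -4.3,"z": -11.8,"wx": 0.0,"wy": 15.6,"wz": 0.0,"claw": 0.0}], "newtons": 60}}

```text
clock: 1.35
tcp_pos: [0.4601, 0.0988, 0.3603]
tool_rot: [-1.158, 1.286, -1.286]
force: [1.2, 0.3, 0.2]
opening: 0.004
```

```bash
python3 - <<'E'
from h import *
from plant import r
np.set_printoptions(precision=3,suppress=True)
s=r.sense(); print(s["clock"],s["joints"],s["tcp_pos"],s["opening"],s["force"])
print(*cmd(s,[.5,0.04,.36],Rdown((.995,-.102))))
E
```

```text
1.35 [ 0.048 -0.08   1.419  0.     1.802  0.152] [0.46  0.099 0.36 ] 0.0043147467176368115 [1.245 0.295 0.17 ]
[1.809 0.012 1.528] [-0.002 -0.031 -0.   ]
```

Request:
{"method": "move_arm", "body": {"series": [{"x": 0.6,"y": 0.0,"z": 0.5,"wx": 0.0,"wy": 0.0,"wz": 0.0,"claw": 0.0},{"x": 1.0,"y": 0.0,"z": 1.0,"wx": 0.0,"wy": 0.0,"wz": 0.0,"claw": 0.0},{"x": 1.0,"y": 0.0,"z": 1.0,"wx": 0.0,"wy": 0.0,"wz": 0.0,"claw": 0.0},{"x": 1.0,"y": 0.0,"z": 1.0,"wx": 0.0,"wy": 0.0,"wz": 0.0,"claw": 0.0}]}}

```text
clock: 1.75
tcp_pos: [0.4863, 0.0684, 0.3601]
tool_rot: [-1.158, 1.286, -1.285]
force: [-0.3, 0.5, 0.6]
opening: 0.0
```

```bash
python3 - <<'E'
from h import *
from plant import r,optics
np.set_printoptions(precision=3,suppress=True)
s=r.sense(); print(s["clock"],s["joints"],s["tcp_pos"],s["opening"],s["force"],s["dq"])
c=optics.camera("wrist"); c["T"]=wristT(c,s); np.savez("pics/w1.npz",**c); cv2.imwrite("pics/w1.png",c["image"])
E
```

```text
1.75 [-0.017 -0.036  1.378  0.     1.8    0.087] [0.486 0.068 0.36 ] 0.00011024338358453136 [-0.26   0.541  0.565] [ 0.019 -0.015  0.005  0.002 -0.001  0.001]
```

View pics/w1.png

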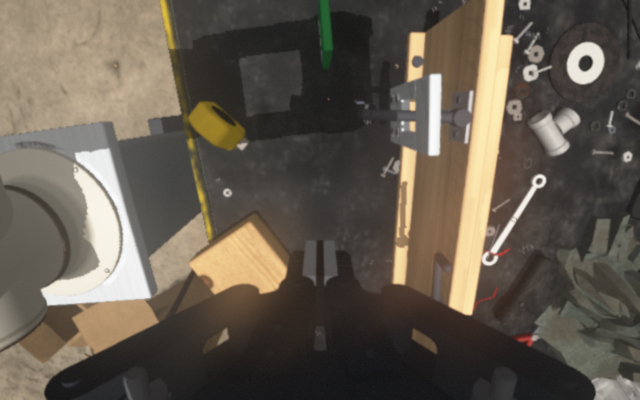

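```bash
python3 - <<'E'
import cv2
a=cv2.imread("pics/w1.png")[60:310,340:520]; cv2.imwrite("pics/w1c.png",cv2.resize(a,None,fx=3.2,fy=2.4*4/3.0,interpolation=cv2.INTER_CUBIC)[:600*2])
print(a.shape)
b=cv2.imread("pics/w1.png")[60:190,340:500]; cv2.imwrite("pics/w1d.png",cv2.resize(b,None,fx=4.5,fy=4.5,interpolation=cv2.INTER_CUBIC))
b=cv2.imread("pics/w1.png")[220:320,290:500]; cv2.imwrite("pics/w1e.png",cv2.resize(b,None,fx=3.8,fy=3.8,interpolation=cv2.INTER_CUBIC))
E
```

```text
(250, 180, 3)
```

View pics/w1d.png

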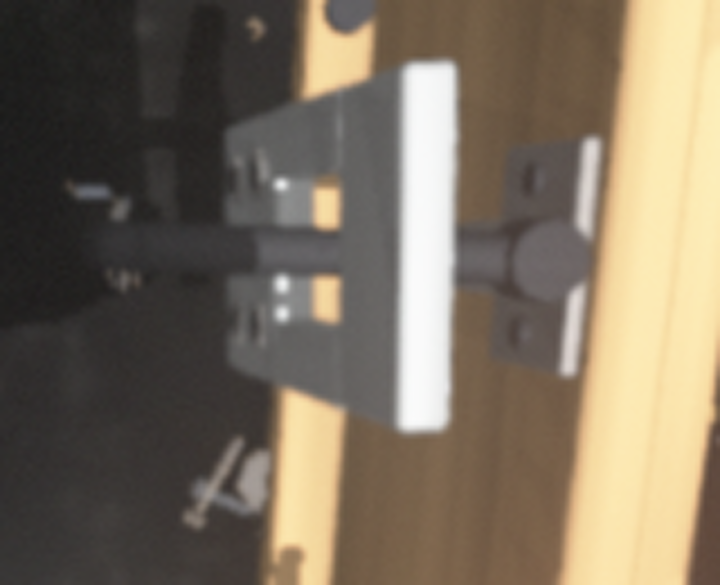

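View pics/w1e.png

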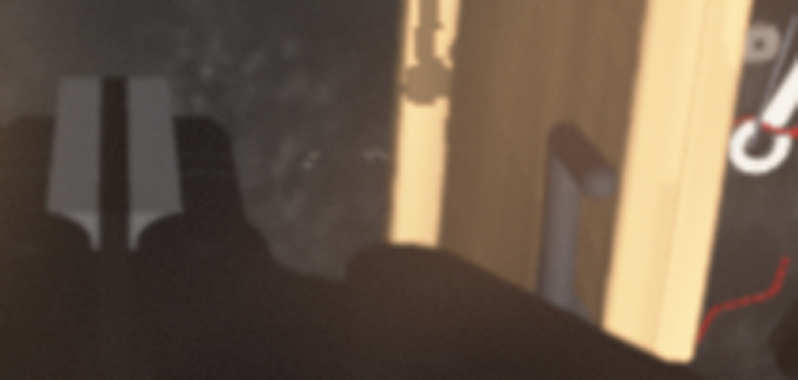

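```bash
python3 - <<'E'
from h import *
np.set_printoptions(precision=4,suppress=True)
c=load("pics/w1.npz");T=c["T"];t=load("pics/top0.npz")
D=lambda p:(np.array(p,float)+.5)/4.5-.5+[340,60]
E=lambda p:(np.array(p,float)+.5)/3.8-.5+[290,220]
C=lambda p:(np.array(p,float)+.5)/3.8-.5+[250,100]
P=onz(c,D([(402,62),(458,62),(400,428),(450,428)]),.245,T);print("tpl",P,P.mean(0), np.linalg.norm(P[0]-P[2]),np.linalg.norm(P[0]-P[1]))
print("hinge@.21",onz(c,D([(550,258)]),.21,T))
b=onz(c,np.r_[D([(630,0),(565,585)]),E([(648,0),(605,320)])],.195,T);print("edge",b)
v,*_=np.linalg.lstsq(np.c_[b[:,1],np.ones(4)],b[:,0],rcond=None);print("line x=ay+b",v,"yaw",np.degrees(np.arctan(v[0])), b[:,0]-np.c_[b[:,1],np.ones(4)]@v)
print("sp tip",onz(c,E([(597,183)]),.228,T), "used tip", onz(c,D([(105,243)]),.228,T))
print(twoview(c,np.r_[D([(429,245),(550,258)]),E([(597,183)])],t,C([(209,232),(217,185),(441,208)]),T))
E
```

```text
tpl [[0.5801 0.1558 0.245 ]
 [0.5898 0.1549 0.245 ]
 [0.5785 0.0931 0.245 ]
 [0.5877 0.0922 0.245 ]] [0.584 0.124 0.245] 0.06269200996792747 0.009666059977119428
hinge@.21 [[0.6209 0.1184 0.21  ]]
edge [[ 0.6438  0.1673  0.195 ]
 [ 0.6317  0.0456  0.195 ]
 [ 0.6271  0.014   0.195 ]
 [ 0.6169 -0.086   0.195 ]]
line x=ay+b [0.1068 0.6261] yaw 6.097409169091084 [-0.0002  0.0007 -0.0005 -0.    ]
sp tip [[ 0.6009 -0.0211  0.228 ]] used tip [[0.5297 0.1303 0.228 ]]
[[ 0.5802  0.1234  0.2518  0.0048]
 [ 0.6189  0.118   0.2137  0.0015]
 [ 0.5988 -0.0209  0.2287  0.0035]]
```

```bash
cat >> h.py <<'E'
yb=np.array([.1062,.9943,0]); xb=np.array([.9943,-.1062,0]); up=np.array([0,0,1.])
HU=np.array([.6205,.118,.2]); HS=np.array([.598,-.1115,.2])
E
python3 - <<'E'
from h import *
from plant import r
np.set_printoptions(precision=3,suppress=True)
s=r.sense(); 
print(*cmd(s,[.621,-.023,.30],Rdown(xb)),*cmd(s,[.621,-.023,.208],Rdown(xb)))
E
```

```text
[2.576 2.009 4.792] [ 0.003  0.033 -0.002] [2.576 5.075 4.793] [ 0.003  0.033 -0.002]
```

Request:
{"method": "move_arm", "body": {"series": [{"x": 0.8,"y": 0.0,"z": 1.3,"wx": 0.0,"wy": 0.0,"wz": 0.0,"claw": 0.0},{"x": 1.6,"y": 0.5,"z": 2.6,"wx": 0.0,"wy": 0.0,"wz": 0.0,"claw": 0.0},{"x": 2.4,"y": 1.2,"z": 3.9,"wx": 0.0,"wy": 0.0,"wz": 0.0,"claw": 0.0},{"x": 2.58,"y": 2.0,"z": 4.8,"wx": 0.0,"wy": 0.0,"wz": 0.0,"claw": 0.0},{"x": 2.58,"y": 3.0,"z": 4.8,"wx": 0.0,"wy": 0.0,"wz": 0.0,"claw": 0.0},{"x": 2.58,"y": 3.5,"z": 4.8,"wx": 0.0,"wy": 0.0,"wz": 0.0,"claw": 0.0},{"x": 2.58,"y": 3.5,"z": 4.8,"wx": 0.0,"wy": 0.0,"wz": 0.0,"claw": 0.0},{"x": 2.58,"y": 3.5,"z": 4.8,"wx": 0.0,"wy": 0.0,"wz": 0.0,"claw": 0.0}]}}

```text
clock: 2.6
tcp_pos: [0.6213, -0.0233, 0.2571]
tool_rot: [-1.158, 1.283, -1.286]
force: [0.1, 0.6, 0.5]
opening: 0.0
```

```bash
python3 - <<'E'
from h import *
from plant import r,optics
np.set_printoptions(precision=3,suppress=True)
s=r.sense(); print(s["clock"],s["joints"],s["tcp_pos"],s["opening"],s["force"])
c=optics.camera("wrist"); c["T"]=wristT(c,s); np.savez("pics/w2.npz",**c)
cv2.imwrite("pics/w2.png",cv2.resize(c["image"][130:330,200:460],None,fx=3,fy=3,interpolation=cv2.INTER_CUBIC))
print(*cmd(s,[.621,-.023,.208],Rdown(xb)))
E
```

```text
2.6 [-0.161  0.241  1.279 -0.     1.62  -0.058] [ 0.621 -0.023  0.257] 0.0003249559932077372 [0.073 0.586 0.451]
[-0.009  1.635 -0.013] [-0.02   0.036  0.002]
```

View pics/w2.png

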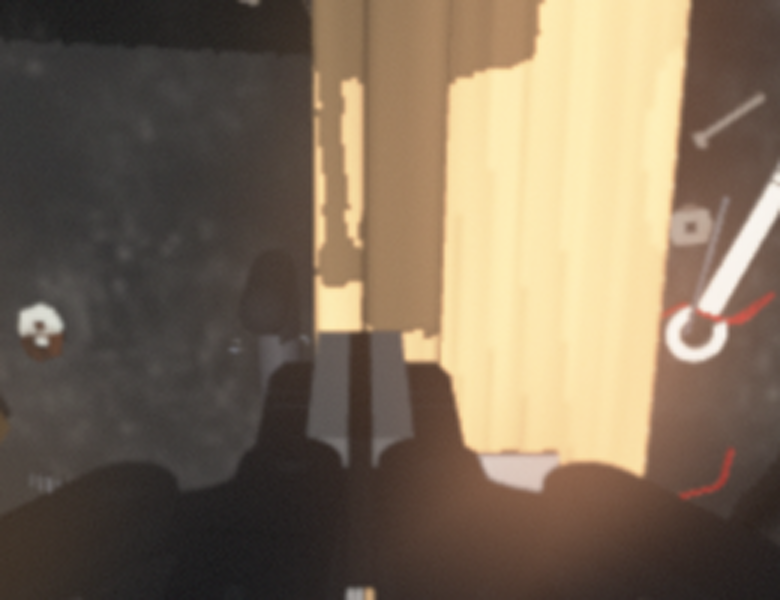

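```bash
python3 - <<'E'
from h import *
np.set_printoptions(precision=4,suppress=True)
c=load("pics/w2.npz");T=c["T"]
D=lambda p:(np.array(p,float)+.5)/3-.5+[200,130]
print(onz(c,D([(270,310),(272,320),(245,300),(300,300)]),.228,T)); print(onz(c,D([(366,100),(366,320),(445,200)]),.195,T))
E
```

```text
[[ 0.6047 -0.0211  0.228 ]
 [ 0.6048 -0.0232  0.228 ]
 [ 0.6002 -0.0185  0.228 ]
 [ 0.6107 -0.0196  0.228 ]]
[[ 0.627   0.0122  0.195 ]
 [ 0.6218 -0.0386  0.195 ]
 [ 0.6422 -0.0119  0.195 ]]
```

Request:
{"method": "move_arm", "body": {"series": [{"x": 0.0,"y": 0.3,"z": 0.2,"wx": 0.0,"wy": 0.0,"wz": 0.0,"claw": 0.0},{"x": 0.0,"y": 0.8,"z": 0.2,"wx": 0.0,"wy": 0.0,"wz": 0.0,"claw": 0.0},{"x": 0.0,"y": 1.3,"z": 0.2,"wx": 0.0,"wy": 0.0,"wz": 0.0,"claw": 0.0},{"x": 0.0,"y": 1.63,"z": 0.2,"wx": 0.0,"wy": 0.0,"wz": 0.0,"claw": 0.0},{"x": 0.0,"y": 1.63,"z": 0.2,"wx": 0.0,"wy": 0.0,"wz": 0.0,"claw": 0.0},{"x": 0.0,"y": 1.63,"z": 0.2,"wx": 0.0,"wy": 0.0,"wz": 0.0,"claw": 0.0}]}}

```text
clock: 3.25
tcp_pos: [0.6274, -0.0248, 0.2064]
tool_rot: [-1.158, 1.286, -1.286]
force: [-0.8, 0.2, 0.0]
opening: -0.004
```

```bash
python3 - <<'E'
from h import *
from plant import r,optics
np.set_printoptions(precision=3,suppress=True)
s=r.sense(); print(s["clock"],s["tcp_pos"],s["force"])
# arc plan: rows from this pose. angles
for off in (.013,):
  for th in range(0,91,8):
    a=np.radians(th); rad=-np.sin(a)*xb+np.cos(a)*yb; t=-np.cos(a)*xb-np.sin(a)*yb
    p=HS+.09*rad-t*off; p[2]=.208
    d,w=cmd(s,p,Rdown(-t)); print(th,p,d.round(2),w.round(2))
E
```

```text
3.25 [ 0.627 -0.025  0.206] [-0.768  0.203  0.022]
0 [ 0.62  -0.023  0.208] [-0.02 -0.05 -0.23] [0.   0.02 0.  ]
8 [ 0.608 -0.021  0.208] [-0.05 -0.05 -0.65] [ 0.   -1.58  0.  ]
16 [ 0.595 -0.021  0.208] [-0.03 -0.05 -1.08] [ 0.   -3.18  0.  ]
24 [ 0.583 -0.022  0.208] [ 0.06 -0.05 -1.49] [ 0.   -4.78  0.  ]
32 [ 0.57  -0.025  0.208] [ 0.2  -0.05 -1.89] [ 0.   -6.38  0.  ]
40 [ 0.559 -0.03   0.208] [ 0.4  -0.05 -2.26] [ 0.   -7.98 -0.  ]
48 [ 0.548 -0.036  0.208] [ 0.64 -0.05 -2.61] [ 0.   -9.58 -0.  ]
56 [ 0.538 -0.044  0.208] [ 0.94 -0.05 -2.91] [  0.   -11.18  -0.  ]
64 [ 0.529 -0.053  0.208] [ 1.27 -0.05 -3.17] [  0.   -12.78  -0.  ]
72 [ 0.521 -0.063  0.208] [ 1.63 -0.05 -3.39] [  0.   -14.38  -0.  ]
80 [ 0.515 -0.074  0.208] [ 2.02 -0.05 -3.55] [  0.   -15.98  -0.  ]
88 [ 0.511 -0.086  0.208] [ 2.43 -0.05 -3.65] [  0.   -17.58  -0.  ]
```

Request:
{"method": "move_arm", "body": {"series": [{"x": 0.0,"y": 0.0,"z": -0.1,"wx": 0.0,"wy": 0.0,"wz": 0.0,"claw": 0.0},{"x": 0.0,"y": 0.0,"z": -0.18,"wx": 0.0,"wy": 0.0,"wz": 0.0,"claw": 0.0},{"x": 0.0,"y": 0.0,"z": -0.26,"wx": 0.0,"wy": 0.0,"wz": 0.0,"claw": 0.0},{"x": 0.0,"y": 0.0,"z": -0.34,"wx": 0.0,"wy": 0.0,"wz": 0.0,"claw": 0.0}]}}

```text
clock: 3.65
tcp_pos: [0.6172, -0.0237, 0.2068]
tool_rot: [-1.158, 1.285, -1.286]
force: [2.1, -0.3, 0.7]
opening: 0.002
```

Request:
{"method": "move_arm", "body": {"series": [{"x": -0.03,"y": 0.0,"z": -0.1,"wx": 0.0,"wy": -0.8,"wz": 0.0,"claw": 0.0},{"x": -0.05,"y": 0.0,"z": -0.31,"wx": 0.0,"wy": -1.6,"wz": 0.0,"claw": 0.0},{"x": -0.04,"y": 0.0,"z": -0.53,"wx": 0.0,"wy": -2.4,"wz": 0.0,"claw": 0.0},{"x": -0.03,"y": 0.0,"z": -0.74,"wx": 0.0,"wy": -3.2,"wz": 0.0,"claw": 0.0},{"x": 0.01,"y": 0.0,"z": -0.95,"wx": 0.0,"wy": -4.0,"wz": 0.0,"claw": 0.0},{"x": 0.06,"y": 0.0,"z": -1.15,"wx": 0.0,"wy": -4.8,"wz": 0.0,"claw": 0.0}]}}

```text
clock: 4.25
tcp_pos: [0.5827, -0.0218, 0.2068]
tool_rot: [-1.342, 0.971, -0.973]
force: [4.2, 0.5, 0.7]
opening: 0.001
```

```bash
python3 - <<'E'
from h import *
from plant import r,optics
np.set_printoptions(precision=3,suppress=True)
s=r.sense(); print(s["clock"],s["tcp_pos"],s["force"],s["moment"])
c=optics.camera("wrist"); cv2.imwrite("pics/w3.png",cv2.resize(c["image"][130:330,200:460],None,fx=3,fy=3,interpolation=cv2.INTER_CUBIC))
E
```

```text
4.25 [ 0.583 -0.022  0.207] [4.219 0.525 0.678] [ 0.16  -0.615  0.044]
```

View pics/w3.png

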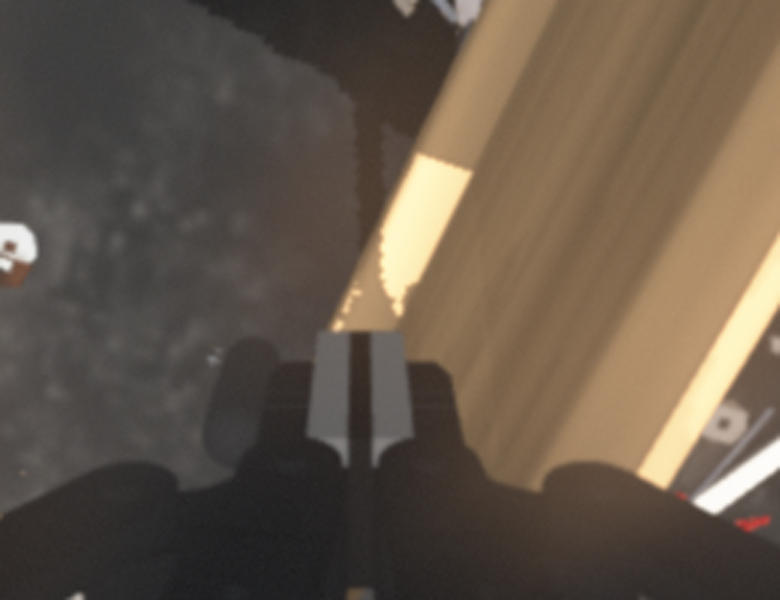

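```bash
python3 - <<'E'
from h import *
from plant import r,optics
np.set_printoptions(precision=3,suppress=True)
s=r.sense()
for th in range(24,92,5):
    a=np.radians(th); rad=-np.sin(a)*xb+np.cos(a)*yb; t=-np.cos(a)*xb-np.sin(a)*yb
    p=HS+.09*rad-t*.013; p[2]=.2068
    d,w=cmd(s,p,Rdown(-t)); print(th,p,d.round(2),w.round(2))
E
```

```text
24 [ 0.583 -0.022  0.207] [0.01 0.   0.02] [-0.01  0.11  0.01]
29 [ 0.575 -0.024  0.207] [-0.02  0.   -0.24] [-0.01 -0.89  0.01]
34 [ 0.567 -0.026  0.207] [-0.03  0.   -0.51] [-0.01 -1.89  0.01]
39 [ 0.56  -0.029  0.207] [-0.01  0.   -0.77] [-0.01 -2.89  0.01]
44 [ 0.553 -0.033  0.207] [ 0.03  0.   -1.03] [-0.01 -3.89  0.01]
49 [ 0.546 -0.037  0.207] [ 0.09  0.   -1.29] [-0.01 -4.89  0.01]
54 [ 0.54  -0.042  0.207] [ 0.18  0.   -1.54] [-0.01 -5.89  0.01]
59 [ 0.534 -0.047  0.207] [ 0.28  0.   -1.78] [-0.01 -6.89  0.01]
64 [ 0.529 -0.053  0.207] [ 0.41  0.   -2.01] [-0.01 -7.89  0.01]
69 [ 0.524 -0.059  0.207] [ 0.56  0.   -2.23] [-0.01 -8.89  0.01]
74 [ 0.52  -0.066  0.207] [ 0.72  0.   -2.44] [-0.01 -9.89  0.01]
79 [ 0.516 -0.073  0.207] [ 0.9   0.   -2.63] [ -0.01 -10.89   0.01]
84 [ 0.513 -0.08   0.207] [ 1.1  0.  -2.8] [ -0.01 -11.89   0.01]
89 [ 0.51  -0.087  0.207] [ 1.32  0.   -2.96] [ -0.01 -12.89   0.01]
```

Request:
{"method": "move_arm", "body": {"series": [{"x": -0.02,"y": 0.0,"z": -0.24,"wx": 0.0,"wy": -0.9,"wz": 0.0,"claw": 0.0},{"x": -0.03,"y": 0.0,"z": -0.51,"wx": 0.0,"wy": -1.9,"wz": 0.0,"claw": 0.0},{"x": -0.01,"y": 0.0,"z": -0.77,"wx": 0.0,"wy": -2.9,"wz": 0.0,"claw": 0.0},{"x": 0.03,"y": 0.0,"z": -1.03,"wx": 0.0,"wy": -3.9,"wz": 0.0,"claw": 0.0},{"x": 0.09,"y": 0.0,"z": -1.29,"wx": 0.0,"wy": -4.9,"wz": 0.0,"claw": 0.0},{"x": 0.18,"y": 0.0,"z": -1.54,"wx": 0.0,"wy": -5.9,"wz": 0.0,"claw": 0.0},{"x": 0.28,"y": 0.0,"z": -1.78,"wx": 0.0,"wy": -6.9,"wz": 0.0,"claw": 0.0},{"x": 0.41,"y": 0.0,"z": -2.01,"wx": 0.0,"wy": -7.9,"wz": 0.0,"claw": 0.0},{"x": 0.56,"y": 0.0,"z": -2.23,"wx": 0.0,"wy": -8.9,"wz": 0.0,"claw": 0.0},{"x": 0.72,"y": 0.0,"z": -2.44,"wx": 0.0,"wy": -9.9,"wz": 0.0,"claw": 0.0}]}}

```text
clock: 5.3
tcp_pos: [0.5195, -0.0644, 0.2067]
tool_rot: [-1.548, 0.306, -0.305]
force: [-1.1, 8.0, 2.8]
opening: 0.002
```

```bash
python3 - <<'E'
from h import *
from plant import r,optics
np.set_printoptions(precision=3,suppress=True)
s=r.sense(); print(s["clock"],s["tcp_pos"],s["force"],s["moment"],s["force"]@xb,s["force"]@yb)
c=optics.camera("wrist"); cv2.imwrite("pics/w4.png",cv2.resize(c["image"][130:330,200:460],None,fx=3,fy=3,interpolation=cv2.INTER_CUBIC))
E
```

```text
5.3 [ 0.519 -0.064  0.207] [-1.104  7.977  2.801] [ 1.117  0.022 -0.055] -1.9453538949756444 7.814430035675868
```

View pics/w4.png

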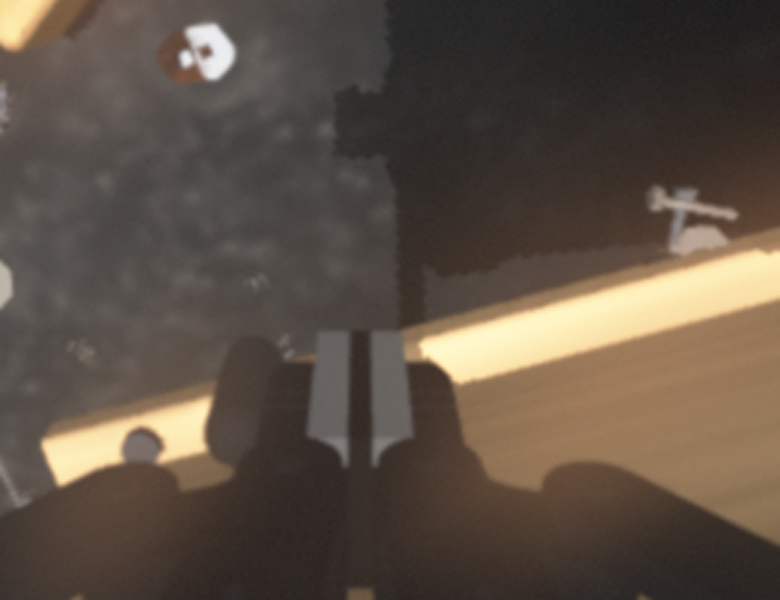

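Request:
{"method": "move_arm", "body": {"series": [{"x": -0.015,"y": 0.0,"z": -0.1,"wx": 0.0,"wy": -0.4,"wz": 0.0,"claw": 0.0},{"x": -0.025,"y": 0.0,"z": -0.2,"wx": 0.0,"wy": -0.8,"wz": 0.0,"claw": 0.0},{"x": -0.03,"y": 0.0,"z": -0.3,"wx": 0.0,"wy": -1.2,"wz": 0.0,"claw": 0.0}]}}

```text
clock: 5.65
tcp_pos: [0.5152, -0.0723, 0.2066]
tool_rot: [-1.558, 0.226, -0.225]
force: [-3.1, 7.9, 3.3]
opening: 0.001
```

Request:
{"method": "move_arm", "body": {"series": [{"x": -0.005,"y": 0.0,"z": -0.05,"wx": 0.0,"wy": -0.2,"wz": 0.0,"claw": 0.0},{"x": -0.01,"y": 0.0,"z": -0.1,"wx": 0.0,"wy": -0.4,"wz": 0.0,"claw": 0.0},{"x": -0.01,"y": 0.0,"z": -0.15,"wx": 0.0,"wy": -0.6,"wz": 0.0,"claw": 0.0}]}}

```text
clock: 5.95
tcp_pos: [0.5136, -0.0765, 0.2066]
tool_rot: [-1.562, 0.186, -0.184]
force: [-3.1, 7.2, 2.8]
opening: 0.001
```

```bash
python3 - <<'E'
from h import *
from plant import r,optics
np.set_printoptions(precision=3,suppress=True)
s=r.sense(); print(s["clock"],s["tcp_pos"],s["force"])
c=optics.camera("top"); np.savez("pics/t5.npz",**c); cv2.imwrite("pics/t5.png",cv2.resize(c["image"][110:220,270:470],None,fx=4,fy=4,interpolation=cv2.INTER_CUBIC))
E
```

```text
5.95 [ 0.514 -0.076  0.207] [-3.058  7.227  2.848]
```

View pics/t5.png

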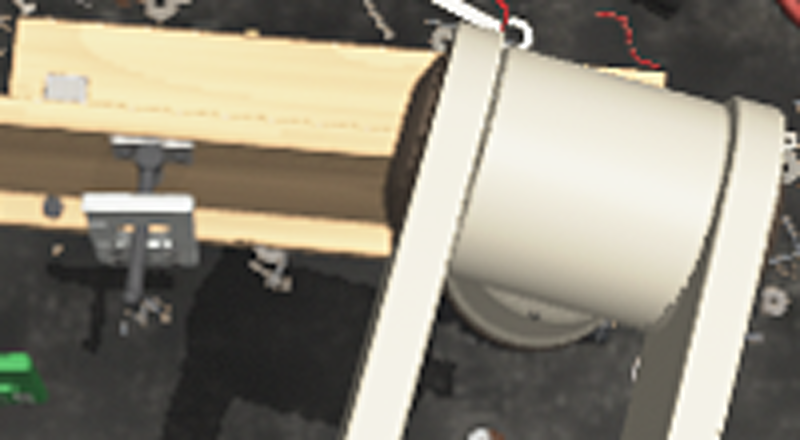

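Request:
{"method": "move_arm", "body": {"series": [{"x": -0.005,"y": 0.0,"z": -0.05,"wx": 0.0,"wy": -0.2,"wz": 0.0,"claw": 0.0},{"x": -0.01,"y": 0.0,"z": -0.1,"wx": 0.0,"wy": -0.4,"wz": 0.0,"claw": 0.0},{"x": -0.01,"y": 0.0,"z": -0.14,"wx": 0.0,"wy": -0.6,"wz": 0.0,"claw": 0.0}]}}

```text
clock: 6.3
tcp_pos: [0.5123, -0.0804, 0.2065]
tool_rot: [-1.565, 0.145, -0.143]
force: [-2.2, 8.0, 1.5]
opening: 0.0
```

Still sliding friction; smaller steps now.

Request:
{"method": "move_arm", "body": {"series": [{"x": 0.0,"y": 0.0,"z": -0.03,"wx": 0.0,"wy": -0.1,"wz": 0.0,"claw": 0.0},{"x": -0.005,"y": 0.0,"z": -0.06,"wx": 0.0,"wy": -0.2,"wz": 0.0,"claw": 0.0}]}}

```text
clock: 6.5
tcp_pos: [0.5118, -0.0822, 0.2065]
tool_rot: [-1.565, 0.131, -0.13]
force: [-4.3, 8.5, 2.1]
opening: -0.0
```

Request:
{"method": "move_arm", "body": {"series": [{"x": 0.0,"y": 0.0,"z": -0.03,"wx": 0.0,"wy": 0.0,"wz": 0.0,"claw": 0.0},{"x": 0.0,"y": 0.0,"z": -0.05,"wx": 0.0,"wy": 0.0,"wz": 0.0,"claw": 0.0}]}}

```text
clock: 6.7
tcp_pos: [0.5115, -0.0836, 0.2065]
tool_rot: [-1.565, 0.132, -0.13]
force: [-3.7, 7.7, 2.7]
opening: -0.003
```

Request:
{"method": "move_arm", "body": {"series": [{"x": 0.0,"y": 0.0,"z": -0.03,"wx": 0.0,"wy": 0.0,"wz": 0.0,"claw": 0.0},{"x": 0.0,"y": 0.0,"z": -0.05,"wx": 0.0,"wy": 0.0,"wz": 0.0,"claw": 0.0}]}}

```text
clock: 6.9
tcp_pos: [0.5113, -0.0851, 0.2065]
tool_rot: [-1.565, 0.132, -0.13]
force: [-3.6, 7.4, 2.4]
opening: 0.003
```

Request:
{"method": "move_arm", "body": {"series": [{"x": 0.0,"y": 0.0,"z": -0.025,"wx": 0.0,"wy": 0.0,"wz": 0.0,"claw": 0.0},{"x": 0.0,"y": 0.0,"z": -0.045,"wx": 0.0,"wy": 0.0,"wz": 0.0,"claw": 0.0}]}}

```text
clock: 7.1
tcp_pos: [0.5111, -0.0861, 0.2065]
tool_rot: [-1.565, 0.131, -0.13]
force: [-2.3, 13.7, 2.7]
opening: 0.0
```

Request:
{"method": "move_arm", "body": {"series": [{"x": 0.0,"y": 0.0,"z": -0.02,"wx": 0.0,"wy": 0.0,"wz": 0.0,"claw": 0.0},{"x": 0.0,"y": 0.0,"z": -0.035,"wx": 0.0,"wy": 0.0,"wz": 0.0,"claw": 0.0}]}}

```text
clock: 7.3
tcp_pos: [0.511, -0.0864, 0.2065]
tool_rot: [-1.563, 0.131, -0.13]
force: [-2.0, 19.6, 3.7]
opening: 0.001
```

Request:
{"method": "move_arm", "body": {"series": [{"x": 0.0,"y": 0.0,"z": 0.012,"wx": 0.0,"wy": 0.0,"wz": 0.0,"claw": 0.0},{"x": 0.0,"y": 0.0,"z": 0.012,"wx": 0.0,"wy": 0.0,"wz": 0.0,"claw": 0.0}]}}

```text
clock: 7.5
tcp_pos: [0.511, -0.0862, 0.2065]
tool_rot: [-1.564, 0.131, -0.129]
force: [-3.5, 15.8, 2.7]
opening: 0.001
```

Request:
{"method": "move_arm", "body": {"series": [{"x": 0.0,"y": 0.0,"z": 0.0,"wx": 0.0,"wy": 0.0,"wz": 0.0,"claw": 0.0},{"x": 0.0,"y": 0.0,"z": 0.0,"wx": 0.0,"wy": 0.0,"wz": 0.0,"claw": 0.0},{"x": 0.0,"y": 0.0,"z": 0.0,"wx": 0.0,"wy": 0.0,"wz": 0.0,"claw": 0.0},{"x": 0.0,"y": 0.0,"z": 0.0,"wx": 0.0,"wy": 0.0,"wz": 0.0,"claw": 0.0},{"x": 0.0,"y": 0.0,"z": 0.0,"wx": 0.0,"wy": 0.0,"wz": 0.0,"claw": 0.0},{"x": 0.0,"y": 0.0,"z": 0.0,"wx": 0.0,"wy": 0.0,"wz": 0.0,"claw": 0.0}]}}

```text
clock: 8.1
tcp_pos: [0.5111, -0.0863, 0.2065]
tool_rot: [-1.564, 0.131, -0.13]
force: [-2.8, 15.2, 3.7]
opening: 0.005
```

Request:
{"method": "move_arm", "body": {"series": [{"x": 0.0,"y": 0.0,"z": 0.0,"wx": 0.0,"wy": 0.0,"wz": 0.0,"claw": 0.0},{"x": 0.0,"y": 0.0,"z": 0.0,"wx": 0.0,"wy": 0.0,"wz": 0.0,"claw": 0.0},{"x": 0.0,"y": 0.0,"z": 0.0,"wx": 0.0,"wy": 0.0,"wz": 0.0,"claw": 0.0},{"x": 0.0,"y": 0.0,"z": 0.0,"wx": 0.0,"wy": 0.0,"wz": 0.0,"claw": 0.0},{"x": 0.0,"y": 0.0,"z": 0.0,"wx": 0.0,"wy": 0.0,"wz": 0.0,"claw": 0.0},{"x": 0.0,"y": 0.0,"z": 0.0,"wx": 0.0,"wy": 0.0,"wz": 0.0,"claw": 0.0}]}}

```text
clock: 8.7
tcp_pos: [0.5111, -0.0862, 0.2065]
tool_rot: [-1.564, 0.131, -0.129]
force: [-2.2, 15.5, 3.7]
opening: -0.001
```

```bash
python3 - <<'E'
from h import *
from plant import r
np.set_printoptions(precision=3,suppress=True)
s=r.sense(); print(*cmd(s,[.583,.124,.31],Rdown(xb)))
E
```

```text
[ 1.203 -3.431  7.317] [-0.016 17.317 -0.036]
```

Request:
{"method": "move_arm", "body": {"series": [{"x": 0.0,"y": 0.0,"z": 0.4,"wx": 0.0,"wy": 0.0,"wz": 0.0,"claw": 0.0},{"x": 0.0,"y": -0.8,"z": 0.8,"wx": 0.0,"wy": 0.0,"wz": 0.0,"claw": 0.0},{"x": 0.0,"y": -2.2,"z": 1.0,"wx": 0.0,"wy": 1.6,"wz": 0.0,"claw": 0.0},{"x": 0.1,"y": -3.4,"z": 1.5,"wx": 0.0,"wy": 3.2,"wz": 0.0,"claw": 30.0},{"x": 0.3,"y": -3.4,"z": 2.4,"wx": 0.0,"wy": 4.8,"wz": 0.0,"claw": 30.0},{"x": 0.5,"y": -3.4,"z": 3.4,"wx": 0.0,"wy": 6.4,"wz": 0.0,"claw": 30.0},{"x": 0.7,"y": -3.4,"z": 4.4,"wx": 0.0,"wy": 8.0,"wz": 0.0,"claw": 30.0},{"x": 0.9,"y": -3.4,"z": 5.4,"wx": 0.0,"wy": 9.6,"wz": 0.0,"claw": 30.0},{"x": 1.1,"y": -3.4,"z": 6.3,"wx": 0.0,"wy": 11.2,"wz": 0.0,"claw": 30.0},{"x": 1.2,"y": -3.4,"z": 7.0,"wx": 0.0,"wy": 12.8,"wz": 0.0,"claw": 30.0},{"x": 1.2,"y": -3.4,"z": 7.3,"wx": 0.0,"wy": 14.4,"wz": 0.0,"claw": 30.0},{"x": 1.2,"y": -3.4,"z": 7.3,"wx": 0.0,"wy": 16.0,"wz": 0.0,"claw": 30.0}]}}

```text
clock: 9.9
tcp_pos: [0.583, 0.1238, 0.3081]
tool_rot: [-1.211, 1.207, -1.206]
force: [0.4, 0.2, -0.5]
opening: 0.355
```

Request:
{"method": "move_arm", "body": {"series": [{"x": 0.0,"y": 0.0,"z": 0.0,"wx": 0.0,"wy": 1.3,"wz": 0.0,"claw": 30.0},{"x": 0.0,"y": 0.0,"z": 0.0,"wx": 0.0,"wy": 1.3,"wz": 0.0,"claw": 30.0},{"x": 0.0,"y": 0.0,"z": 0.0,"wx": 0.0,"wy": 1.3,"wz": 0.0,"claw": 30.0}]}}

```text
clock: 10.2
tcp_pos: [0.5829, 0.1223, 0.3084]
tool_rot: [-1.16, 1.283, -1.284]
force: [0.2, 0.1, -0.2]
opening: 0.353
```

```bash
python3 - <<'E'
from h import *
from plant import r,optics
np.set_printoptions(precision=3,suppress=True)
s=r.sense(); print(s["clock"],s["joints"],s["tcp_pos"],s["opening"],s["force"])
c=optics.camera("wrist"); c["T"]=wristT(c,s); np.savez("pics/w6.npz",**c)
cv2.imwrite("pics/w6.png",cv2.resize(c["image"][130:330,180:440],None,fx=3,fy=3,interpolation=cv2.INTER_CUBIC))
c=optics.camera("top"); np.savez("pics/t6.npz",**c); cv2.imwrite("pics/t6.png",cv2.resize(c["image"][110:220,270:470],None,fx=4,fy=4,interpolation=cv2.INTER_CUBIC))
E
```

```text
10.2 [ 0.078  0.181  1.248 -0.     1.712  0.179] [0.583 0.122 0.308] 0.35320074950774494 [ 0.208  0.109 -0.239]
```

View pics/w6.png

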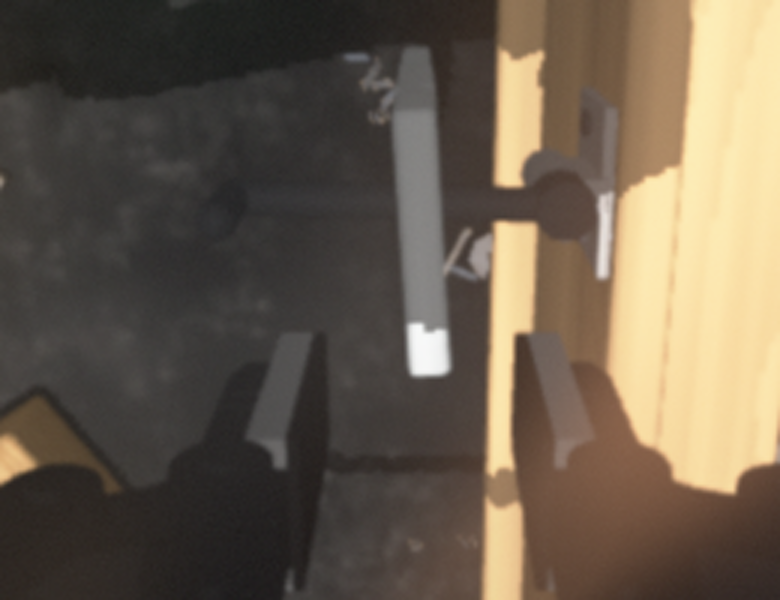

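View pics/t6.png

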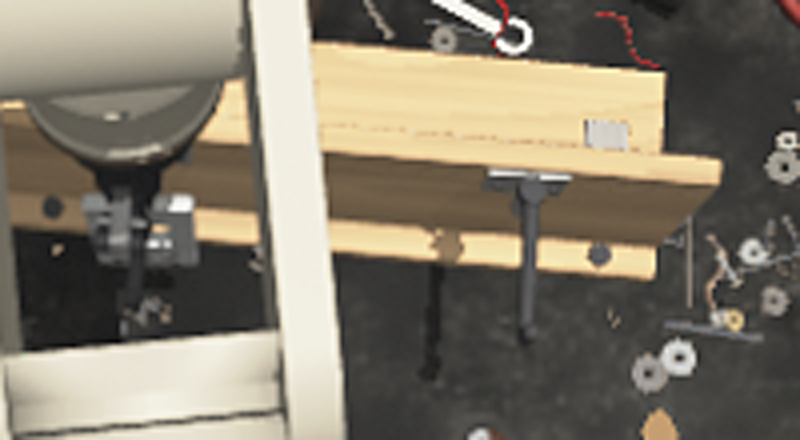

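```bash
python3 - <<'E'
from h import *
from plant import r
np.set_printoptions(precision=4,suppress=True)
c=load("pics/w6.npz");T=c["T"];t=load("pics/t6.npz")
D=lambda p:(np.array(p,float)+.5)/3-.5+[180,130]
C=lambda p:(np.array(p,float)+.5)/4-.5+[270,110]
P=onz(c,D([(393,108),(437,108),(409,375),(450,373)]),.245,T);print(P,P.mean(0))
d=P[:2].mean(0)-P[2:].mean(0);print("plate yaw",np.degrees(np.arctan2(d[0],d[1])),np.linalg.norm(d))
print("us hinge",onz(c,D([(565,205)]),.21,T))
S=onz(t,C([(530,190),(524,335)]),[.21,.228]);print("spare",S); e=S[1]-S[0];print(np.degrees(np.arctan2(e[1],-e[0])),np.linalg.norm(e[:2]))
s=r.sense(); print(R.from_rotvec(s["tool_rot"]).as_matrix())
E
```

```text
[[0.5811 0.1565 0.245 ]
 [0.5906 0.1556 0.245 ]
 [0.5779 0.0929 0.245 ]
 [0.5876 0.0924 0.245 ]] [0.5843 0.1243 0.245 ]
plate yaw 2.7967014617967743 0.06346659601718044
us hinge [[0.6216 0.1206 0.21  ]]
spare [[ 0.5937 -0.11    0.21  ]
 [ 0.5026 -0.0995  0.228 ]]
6.530404880530303 0.09167222013942067
[[-0.1018 -0.      0.9948]
 [-0.9948 -0.0002 -0.1018]
 [ 0.0002 -1.     -0.    ]]
```

Request:
{"method": "move_arm", "body": {"series": [{"x": -0.07,"y": 0.5,"z": 0.04,"wx": 0.0,"wy": -0.6,"wz": 0.0,"claw": 30.0},{"x": -0.07,"y": 1.5,"z": 0.04,"wx": 0.0,"wy": -0.6,"wz": 0.0,"claw": 30.0},{"x": -0.07,"y": 2.4,"z": 0.04,"wx": 0.0,"wy": -0.6,"wz": 0.0,"claw": 30.0},{"x": -0.07,"y": 3.0,"z": 0.04,"wx": 0.0,"wy": -0.6,"wz": 0.0,"claw": 30.0},{"x": -0.07,"y": 3.24,"z": 0.04,"wx": 0.0,"wy": -0.6,"wz": 0.0,"claw": 30.0},{"x": -0.07,"y": 3.24,"z": 0.04,"wx": 0.0,"wy": -0.6,"wz": 0.0,"claw": 30.0},{"x": -0.07,"y": 3.24,"z": 0.04,"wx": 0.0,"wy": -0.6,"wz": 0.0,"claw": 0.0},{"x": -0.07,"y": 3.24,"z": 0.04,"wx": 0.0,"wy": -0.6,"wz": 0.0,"claw": 0.0},{"x": -0.07,"y": 3.24,"z": 0.04,"wx": 0.0,"wy": -0.6,"wz": 0.0,"claw": 0.0},{"x": -0.07,"y": 3.24,"z": 0.04,"wx": 0.0,"wy": -0.6,"wz": 0.0,"claw": 0.0}], "newtons": 50}}

```text
clock: 11.3
tcp_pos: [0.5848, 0.1241, 0.2124]
tool_rot: [-1.183, 1.246, -1.248]
force: [-0.7, -0.7, 6.5]
opening: 0.109
```

```bash
python3 - <<'E'
from h import *
from plant import r,optics
np.set_printoptions(precision=3,suppress=True)
s=r.sense(); print(s["clock"],s["joints"],s["tcp_pos"],s["opening"],s["opening"]*85.4,s["force"],s["moment"])
c=optics.camera("wrist"); c["T"]=wristT(c,s); np.savez("pics/w7.npz",**c)
cv2.imwrite("pics/w7.png",cv2.resize(c["image"][130:330,180:440],None,fx=3,fy=3,interpolation=cv2.INTER_CUBIC))
E
```

```text
11.3 [ 0.08   0.203  1.413 -0.     1.523  0.132] [0.585 0.124 0.212] 0.10884977127627783 9.295770466994128 [-0.672 -0.658  6.476] [-0.116  0.102 -0.044]
```

View pics/w7.png

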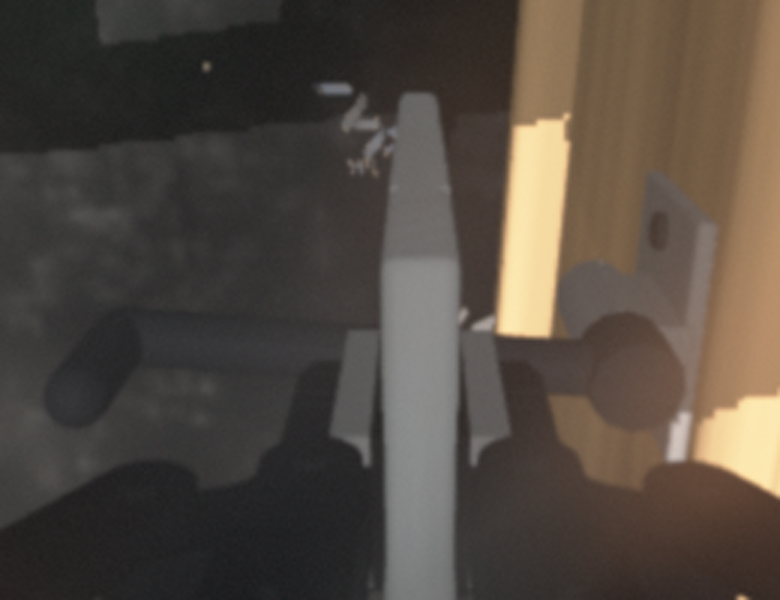

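Request:
{"method": "move_arm", "body": {"series": [{"x": 0.0,"y": -0.2,"z": 0.0,"wx": 0.0,"wy": 0.0,"wz": 0.0,"claw": 0.0},{"x": 0.0,"y": -0.5,"z": 0.0,"wx": 0.0,"wy": 0.0,"wz": 0.0,"claw": 0.0},{"x": 0.0,"y": -0.8,"z": 0.0,"wx": 0.0,"wy": 0.0,"wz": 0.0,"claw": 0.0},{"x": 0.0,"y": -1.03,"z": 0.0,"wx": 0.0,"wy": 0.0,"wz": 0.0,"claw": 0.0},{"x": 0.0,"y": -1.03,"z": 0.0,"wx": 0.0,"wy": 0.0,"wz": 0.0,"claw": 0.0},{"x": 0.0,"y": -1.03,"z": 0.0,"wx": 0.0,"wy": 0.0,"wz": 0.0,"claw": 0.0}]}}

```text
clock: 11.95
tcp_pos: [0.5844, 0.124, 0.2421]
tool_rot: [-1.184, 1.247, -1.247]
force: [-0.3, 0.8, -3.6]
opening: 0.106
```

```bash
python3 - <<'E'
from h import *
from plant import r,optics
np.set_printoptions(precision=3,suppress=True)
s=r.sense(); print(s["clock"],s["tcp_pos"],s["opening"]*85.4,s["force"],s["moment"])
c=optics.camera("scene"); 
cv2.imwrite("pics/s8.png",cv2.resize(c["image"][110:310,270:470],None,fx=3,fy=3,interpolation=cv2.INTER_CUBIC))
Rt=Rdown(xb)
a=s["tcp_pos"]-.095*xb; e=HS-.042*xb; b=e-.085*xb
for p in (a,b,e):
    p[2]=s["tcp_pos"][2]; print(p,*cmd(s,p,Rt))
E
```

```text
11.95 [0.584 0.124 0.242] 9.07952364962576 [-0.272  0.755 -3.569] [ 0.004 -0.032  0.049]
[0.49  0.134 0.242] [-0.172 -0.    -3.162] [-0.     0.623  0.001]
[ 0.472 -0.098  0.242] [ 7.587  0.001 -3.365] [-0.     0.623  0.001]
[ 0.556 -0.107  0.242] [ 7.741  0.001 -0.536] [-0.     0.623  0.001]
```

View pics/s8.png

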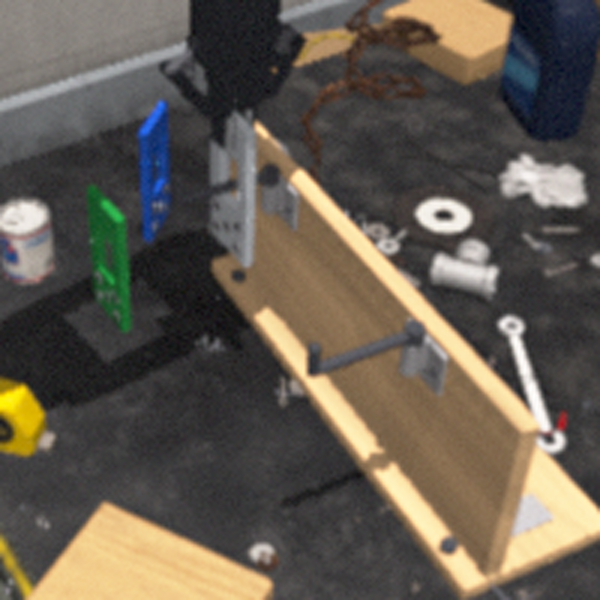

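Request:
{"method": "move_arm", "body": {"series": [{"x": -0.03,"y": 0.0,"z": -0.4,"wx": 0.0,"wy": 0.0,"wz": 0.0,"claw": 0.0},{"x": -0.06,"y": 0.0,"z": -1.0,"wx": 0.0,"wy": 0.0,"wz": 0.0,"claw": 0.0},{"x": -0.09,"y": 0.0,"z": -1.6,"wx": 0.0,"wy": 0.0,"wz": 0.0,"claw": 0.0},{"x": -0.12,"y": 0.0,"z": -2.2,"wx": 0.0,"wy": 0.0,"wz": 0.0,"claw": 0.0},{"x": -0.15,"y": 0.0,"z": -2.8,"wx": 0.0,"wy": 0.0,"wz": 0.0,"claw": 0.0},{"x": -0.17,"y": 0.0,"z": -3.3,"wx": 0.0,"wy": 0.0,"wz": 0.0,"claw": 0.0},{"x": -0.17,"y": 0.0,"z": -3.3,"wx": 0.0,"wy": 0.0,"wz": 0.0,"claw": 0.0},{"x": -0.17,"y": 0.0,"z": -3.3,"wx": 0.0,"wy": 0.6,"wz": 0.0,"claw": 0.0},{"x": -0.17,"y": 0.0,"z": -3.3,"wx": 0.0,"wy": 0.62,"wz": 0.0,"claw": 0.0}]}}

```text
clock: 12.9
tcp_pos: [0.4856, 0.1343, 0.242]
tool_rot: [-1.157, 1.288, -1.288]
force: [-1.5, -0.6, -3.6]
opening: 0.105
```

```bash
python3 - <<'E'
from h import *
from plant import r,optics
np.set_printoptions(precision=3,suppress=True)
s=r.sense(); print(s["clock"],s["tcp_pos"],s["opening"]*85.4,s["force"],s["moment"])
c=optics.camera("scene"); 
cv2.imwrite("pics/s9.png",cv2.resize(c["image"][110:310,270:470],None,fx=3,fy=3,interpolation=cv2.INTER_CUBIC))
Rt=Rdown(xb)
e=HS-.042*xb; b=e-.09*xb
for p in (b,e):
    p[2]=.2421; print(p,*cmd(s,p,Rt))
E
```

```text
12.9 [0.486 0.134 0.242] 8.982384153897552 [-1.52  -0.579 -3.618] [-0.015 -0.025  0.027]
[ 0.467 -0.097  0.242] [ 7.749 -0.003  0.2  ] [ 0.    -0.009  0.001]
[ 0.556 -0.107  0.242] [ 7.747 -0.003  3.2  ] [ 0.    -0.009  0.001]
```

View pics/s9.png

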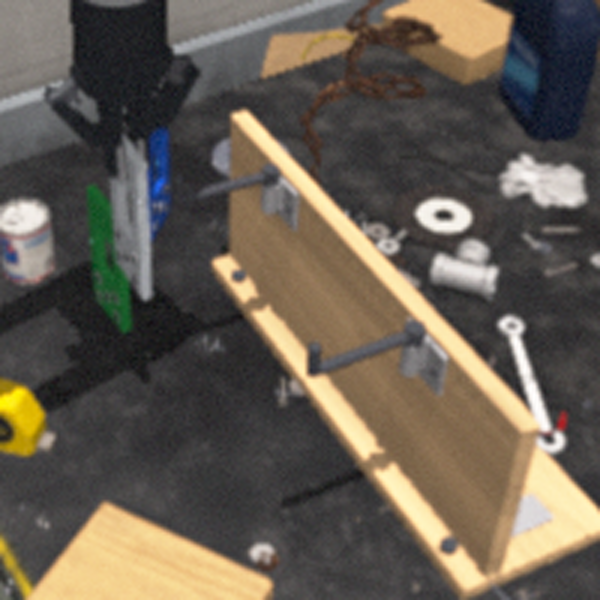

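Request:
{"method": "move_arm", "body": {"series": [{"x": 0.4,"y": 0.0,"z": 0.0,"wx": 0.0,"wy": 0.0,"wz": 0.0,"claw": 0.0},{"x": 1.2,"y": 0.0,"z": 0.0,"wx": 0.0,"wy": 0.0,"wz": 0.0,"claw": 0.0},{"x": 2.2,"y": 0.0,"z": 0.0,"wx": 0.0,"wy": 0.0,"wz": 0.0,"claw": 0.0},{"x": 3.2,"y": 0.0,"z": 0.0,"wx": 0.0,"wy": 0.0,"wz": 0.0,"claw": 0.0},{"x": 4.2,"y": 0.0,"z": 0.0,"wx": 0.0,"wy": 0.0,"wz": 0.0,"claw": 0.0},{"x": 5.2,"y": 0.0,"z": 0.0,"wx": 0.0,"wy": 0.0,"wz": 0.0,"claw": 0.0},{"x": 6.2,"y": 0.0,"z": 0.0,"wx": 0.0,"wy": 0.0,"wz": 0.0,"claw": 0.0},{"x": 7.0,"y": 0.0,"z": 0.0,"wx": 0.0,"wy": 0.0,"wz": 0.0,"claw": 0.0},{"x": 7.5,"y": 0.0,"z": 0.0,"wx": 0.0,"wy": 0.0,"wz": 0.0,"claw": 0.0},{"x": 7.75,"y": 0.0,"z": 0.0,"wx": 0.0,"wy": 0.0,"wz": 0.0,"claw": 0.0},{"x": 7.75,"y": 0.0,"z": 0.0,"wx": 0.0,"wy": 0.0,"wz": 0.0,"claw": 0.0},{"x": 7.75,"y": 0.0,"z": 0.0,"wx": 0.0,"wy": 0.0,"wz": 0.0,"claw": 0.0}]}}

```text
clock: 14.15
tcp_pos: [0.4611, -0.0966, 0.2421]
tool_rot: [-1.157, 1.287, -1.287]
force: [-0.8, 0.7, -3.1]
opening: 0.109
```

```bash
python3 - <<'E'
from h import *
from plant import r,optics
np.set_printoptions(precision=3,suppress=True)
s=r.sense(); print(s["clock"],s["tcp_pos"],s["opening"]*85.4,s["force"],s["moment"])
c=optics.camera("wrist"); c["T"]=wristT(c,s); np.savez("pics/w10.npz",**c)
cv2.imwrite("pics/w10.png",c["image"])
e=HS-.042*xb; e[2]=.2421; print(*cmd(s,e,Rdown(xb)))
E
```

```text
14.15 [ 0.461 -0.097  0.242] 9.313051626189333 [-0.779  0.691 -3.145] [-0.009  0.056  0.051]
[ 0.012 -0.001  3.189] [ 0.001  0.007 -0.002]
```

View pics/w10.png

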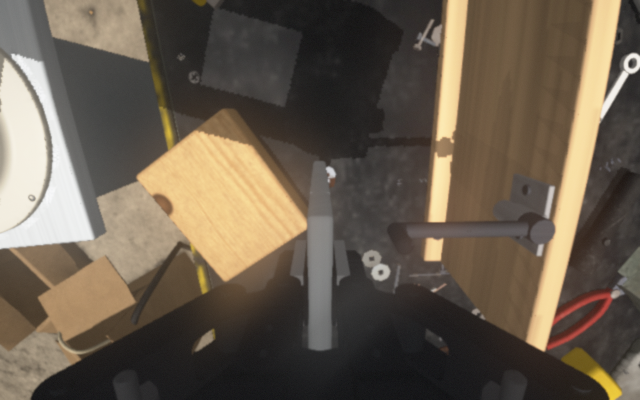

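```bash
python3 - <<'E'
from h import *
np.set_printoptions(precision=4,suppress=True)
c=load("pics/w10.npz");T=c["T"]
print(onz(c,[(540,230),(401,235),(430,229),(515,229)],[.21,.228,.2,.2],T))
print("bar dir",yb, "plate top far end & near",onz(c,[(320,213),(320,347)],.28,T))
cv2.imwrite("pics/w10c.png",cv2.resize(c["image"][170:290,380:570],None,fx=4,fy=4,interpolation=cv2.INTER_CUBIC))
E
```

```text
[[ 0.5941 -0.11    0.21  ]
 [ 0.5053 -0.096   0.228 ]
 [ 0.53   -0.1061  0.2   ]
 [ 0.5845 -0.1121  0.2   ]]
bar dir [0.1062 0.9943 0.    ] plate top far end & near [[ 0.4655 -0.0621  0.28  ]
 [ 0.4596 -0.1183  0.28  ]]
```

View pics/w10c.png

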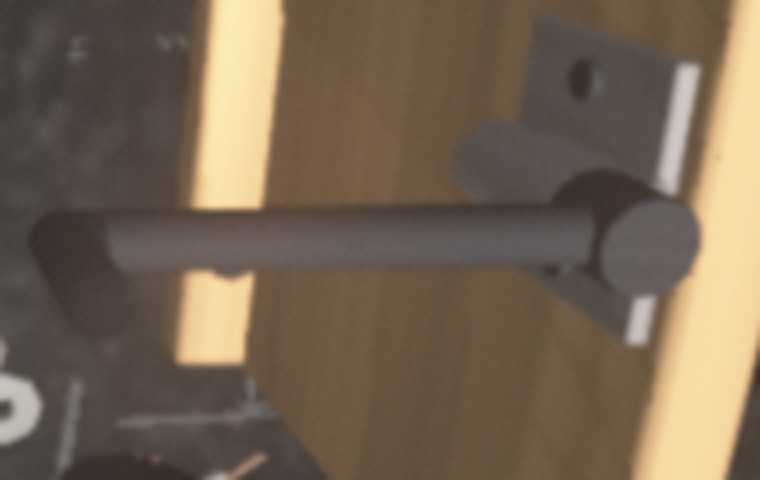

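Request:
{"method": "move_arm", "body": {"series": [{"x": 0.06,"y": 0.0,"z": 0.4,"wx": 0.0,"wy": 0.0,"wz": 0.0,"claw": 0.0},{"x": 0.06,"y": 0.0,"z": 0.9,"wx": 0.0,"wy": 0.0,"wz": 0.0,"claw": 0.0},{"x": 0.06,"y": 0.0,"z": 1.4,"wx": 0.0,"wy": 0.0,"wz": 0.0,"claw": 0.0},{"x": 0.06,"y": 0.0,"z": 1.9,"wx": 0.0,"wy": 0.0,"wz": 0.0,"claw": 0.0},{"x": 0.06,"y": 0.0,"z": 2.4,"wx": 0.0,"wy": 0.0,"wz": 0.0,"claw": 0.0},{"x": 0.06,"y": 0.0,"z": 2.8,"wx": 0.0,"wy": 0.0,"wz": 0.0,"claw": 0.0},{"x": 0.06,"y": 0.0,"z": 3.1,"wx": 0.0,"wy": 0.0,"wz": 0.0,"claw": 0.0},{"x": 0.06,"y": 0.0,"z": 3.1,"wx": 0.0,"wy": 0.0,"wz": 0.0,"claw": 0.0},{"x": 0.06,"y": 0.0,"z": 3.1,"wx": 0.0,"wy": 0.0,"wz": 0.0,"claw": 0.0}]}}

```text
clock: 15.1
tcp_pos: [0.5533, -0.1084, 0.242]
tool_rot: [-1.158, 1.287, -1.287]
force: [-0.8, 0.6, -3.8]
opening: 0.107
```

```bash
python3 - <<'E'
from h import *
from plant import r,optics
np.set_printoptions(precision=3,suppress=True)
s=r.sense(); print(s["clock"],s["tcp_pos"],s["opening"]*85.4,s["force"],s["moment"])
c=optics.camera("wrist")
cv2.imwrite("pics/w11.png",cv2.resize(c["image"][130:330,180:440],None,fx=3,fy=3,interpolation=cv2.INTER_CUBIC))
c=optics.camera("scene"); 
cv2.imwrite("pics/s11.png",cv2.resize(c["image"][110:310,290:490],None,fx=3,fy=3,interpolation=cv2.INTER_CUBIC))
E
```

```text
15.1 [ 0.553 -0.108  0.242] 9.10602476545507 [-0.796  0.606 -3.802] [-0.012  0.045  0.047]
```

View pics/w11.png

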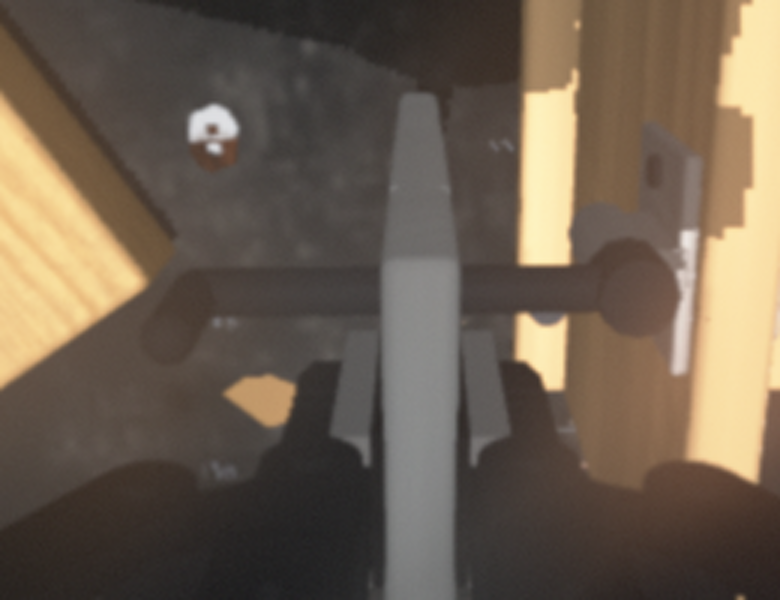

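View pics/s11.png

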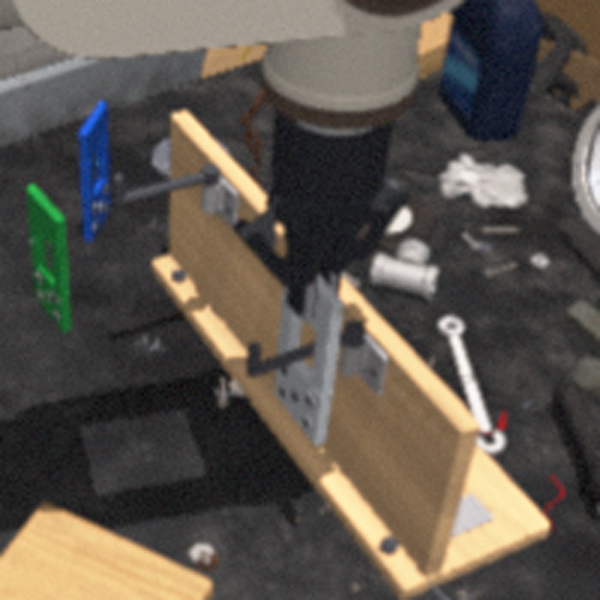

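Request:
{"method": "move_arm", "body": {"series": [{"x": 0.0,"y": 0.2,"z": 0.0,"wx": 0.0,"wy": 0.0,"wz": 0.0,"claw": 0.0},{"x": 0.0,"y": 0.4,"z": 0.0,"wx": 0.0,"wy": 0.0,"wz": 0.0,"claw": 0.0},{"x": 0.0,"y": 0.6,"z": 0.0,"wx": 0.0,"wy": 0.0,"wz": 0.0,"claw": 0.0},{"x": 0.0,"y": 0.8,"z": 0.0,"wx": 0.0,"wy": 0.0,"wz": 0.0,"claw": 0.0},{"x": 0.0,"y": 0.9,"z": 0.0,"wx": 0.0,"wy": 0.0,"wz": 0.0,"claw": 0.0},{"x": 0.0,"y": 0.95,"z": 0.0,"wx": 0.0,"wy": 0.0,"wz": 0.0,"claw": 0.0},{"x": 0.0,"y": 0.95,"z": 0.0,"wx": 0.0,"wy": 0.0,"wz": 0.0,"claw": 0.0}]}}

```text
clock: 15.9
tcp_pos: [0.5534, -0.1085, 0.2135]
tool_rot: [-1.157, 1.287, -1.287]
force: [0.1, -0.1, -2.3]
opening: 0.112
```

Request:
{"method": "move_arm", "body": {"series": [{"x": 0.0,"y": 0.03,"z": 0.0,"wx": 0.0,"wy": 0.0,"wz": 0.0,"claw": 0.0},{"x": 0.0,"y": 0.05,"z": 0.0,"wx": 0.0,"wy": 0.0,"wz": 0.0,"claw": 0.0}]}}

```text
clock: 16.1
tcp_pos: [0.5536, -0.1086, 0.2125]
tool_rot: [-1.157, 1.286, -1.288]
force: [-1.4, 0.2, 4.4]
opening: 0.106
```

Request:
{"method": "move_arm", "body": {"series": [{"x": 0.0,"y": 0.0,"z": 0.0,"wx": 0.0,"wy": 0.0,"wz": 0.0,"claw": 16.0},{"x": 0.0,"y": 0.0,"z": 0.0,"wx": 0.0,"wy": 0.0,"wz": 0.0,"claw": 26.0},{"x": 0.0,"y": 0.0,"z": 0.0,"wx": 0.0,"wy": 0.0,"wz": 0.0,"claw": 30.0},{"x": 0.0,"y": 0.0,"z": 0.0,"wx": 0.0,"wy": 0.0,"wz": 0.0,"claw": 30.0},{"x": 0.0,"y": -0.4,"z": 0.0,"wx": 0.0,"wy": 0.0,"wz": 0.0,"claw": 30.0},{"x": 0.0,"y": -1.2,"z": 0.0,"wx": 0.0,"wy": 0.0,"wz": 0.0,"claw": 30.0},{"x": 0.0,"y": -2.2,"z": 0.0,"wx": 0.0,"wy": 0.0,"wz": 0.0,"claw": 30.0},{"x": 0.0,"y": -3.0,"z": 0.0,"wx": 0.0,"wy": 0.0,"wz": 0.0,"claw": 30.0},{"x": 0.0,"y": -3.0,"z": 0.0,"wx": 0.0,"wy": 0.0,"wz": 0.0,"claw": 30.0}]}}

```text
clock: 17.0
tcp_pos: [0.5542, -0.1088, 0.3065]
tool_rot: [-1.154, 1.282, -1.291]
force: [0.4, 0.6, -0.2]
opening: 0.35
```

```bash
python3 - <<'E'
from h import *
from plant import r,optics
np.set_printoptions(precision=3,suppress=True)
s=r.sense(); print(s["clock"],s["tcp_pos"],s["opening"]*85.4,s["force"],s["moment"])
c=optics.camera("wrist"); c["T"]=wristT(c,s); np.savez("pics/w12.npz",**c)
cv2.imwrite("pics/w12.png",cv2.resize(c["image"][130:330,180:440],None,fx=3,fy=3,interpolation=cv2.INTER_CUBIC))
t=load("pics/t6.npz")
HU=np.array([.6215,.1195,.2])
Rt=Rdown(yb) # tool z along yb
# fold: start at unfolded, th=90 -> 0, motion dir t=+cos xb + sin yb ; TCP=tip - t*off
for off in (.045,.022):
    a=np.radians(90); rad=-xb; tt=yb
    p=HU+.09*rad-tt*off
    for z in (.30,.207):
        p[2]=z; print(off,p,*cmd(s,p,Rt))
E
```

```text
17.0 [ 0.554 -0.109  0.307] 29.864469039670915 [ 0.415  0.605 -0.192] [-0.01  -0.012 -0.015]
0.045 [0.527 0.084 0.3  ] [-6.305  0.2   -1.575] [ -0.037 -17.996   0.061]
0.045 [0.527 0.084 0.207] [-6.309  3.3   -1.592] [ -0.037 -17.996   0.061]
0.022 [0.53  0.107 0.3  ] [-7.071  0.199 -1.575] [ -0.037 -17.996   0.061]
0.022 [0.53  0.107 0.207] [-7.075  3.299 -1.592] [ -0.037 -17.996   0.061]
```

View pics/w12.png

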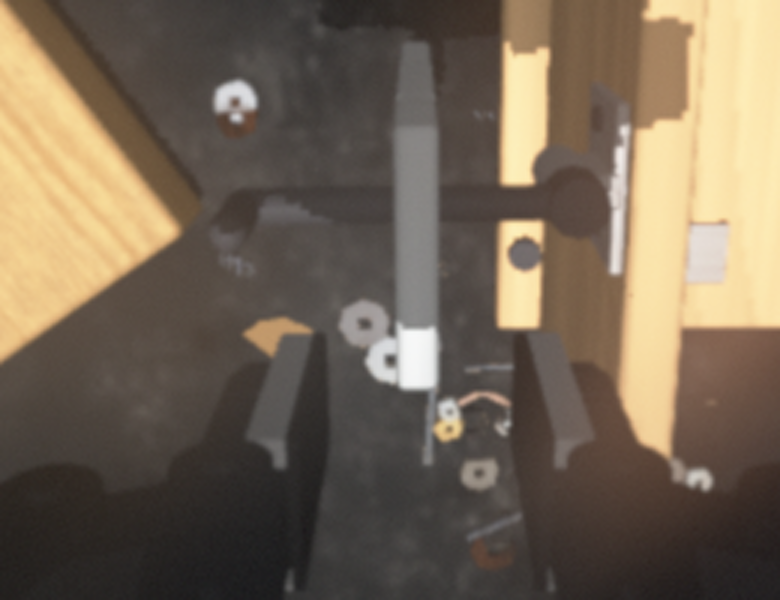

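Request:
{"method": "move_arm", "body": {"series": [{"x": -0.3,"y": -0.2,"z": -0.2,"wx": 0.0,"wy": -1.0,"wz": 0.0,"claw": 30.0},{"x": -1.0,"y": -0.2,"z": -0.6,"wx": 0.0,"wy": -2.6,"wz": 0.0,"claw": 0.0},{"x": -1.9,"y": -0.2,"z": -1.0,"wx": 0.0,"wy": -4.2,"wz": 0.0,"claw": 0.0},{"x": -2.9,"y": -0.2,"z": -1.4,"wx": 0.0,"wy": -5.8,"wz": 0.0,"claw": 0.0},{"x": -3.9,"y": -0.2,"z": -1.6,"wx": 0.0,"wy": -7.4,"wz": 0.0,"claw": 0.0},{"x": -4.8,"y": -0.2,"z": -1.6,"wx": 0.0,"wy": -9.0,"wz": 0.0,"claw": 0.0},{"x": -5.6,"y": -0.2,"z": -1.6,"wx": 0.0,"wy": -10.6,"wz": 0.0,"claw": 0.0},{"x": -6.2,"y": 0.0,"z": -1.6,"wx": 0.0,"wy": -12.2,"wz": 0.0,"claw": 0.0},{"x": -6.5,"y": 0.2,"z": -1.6,"wx": 0.0,"wy": -13.8,"wz": 0.0,"claw": 0.0},{"x": -6.6,"y": 0.6,"z": -1.6,"wx": 0.0,"wy": -15.4,"wz": 0.0,"claw": 0.0},{"x": -6.6,"y": 1.0,"z": -1.6,"wx": 0.0,"wy": -17.0,"wz": 0.0,"claw": 0.0},{"x": -6.6,"y": 1.3,"z": -1.6,"wx": 0.0,"wy": -18.0,"wz": 0.0,"claw": 0.0}]}}

```text
clock: 18.25
tcp_pos: [0.5263, 0.0936, 0.2617]
tool_rot: [-1.57, 0.08, -0.077]
force: [0.3, 0.2, 0.7]
opening: -0.005
```

Request:
{"method": "move_arm", "body": {"series": [{"x": 0.0,"y": 0.0,"z": 0.0,"wx": 0.0,"wy": 0.0,"wz": 0.0,"claw": 0.0},{"x": 0.0,"y": 0.0,"z": 0.0,"wx": 0.0,"wy": 0.0,"wz": 0.0,"claw": 0.0}]}}

```text
clock: 18.45
tcp_pos: [0.5266, 0.0934, 0.2631]
tool_rot: [-1.569, 0.086, -0.085]
force: [0.3, -0.1, 0.4]
opening: -0.003
```

```bash
python3 - <<'E'
from h import *
from plant import r,optics
np.set_printoptions(precision=3,suppress=True)
s=r.sense(); print(s["clock"],s["tcp_pos"],s["opening"]*85.4,s["force"],s["moment"],s["joints"])
c=optics.camera("wrist"); c["T"]=wristT(c,s); np.savez("pics/w13.npz",**c)
cv2.imwrite("pics/w13.png",cv2.resize(c["image"][130:330,200:460],None,fx=3,fy=3,interpolation=cv2.INTER_CUBIC))
HU=np.array([.6215,.1195,.2])
p=HU-.09*xb-.03*yb; p[2]=.207; print(p,*cmd(s,p,Rdown(yb)))
print(proj(c,HU-.09*xb+[0,0,.028],c["T"]))
E
```

```text
18.45 [0.527 0.093 0.263] -0.24039556209456292 [ 0.257 -0.118  0.444] [ 0.061 -0.033  0.006] [ 0.032  0.058  1.476 -0.     1.609 -1.43 ]
[0.529 0.099 0.207] [0.055 1.87  0.2  ] [ 0.002 -0.03  -0.007]
[[380.641 232.412]]
```

View pics/w13.png

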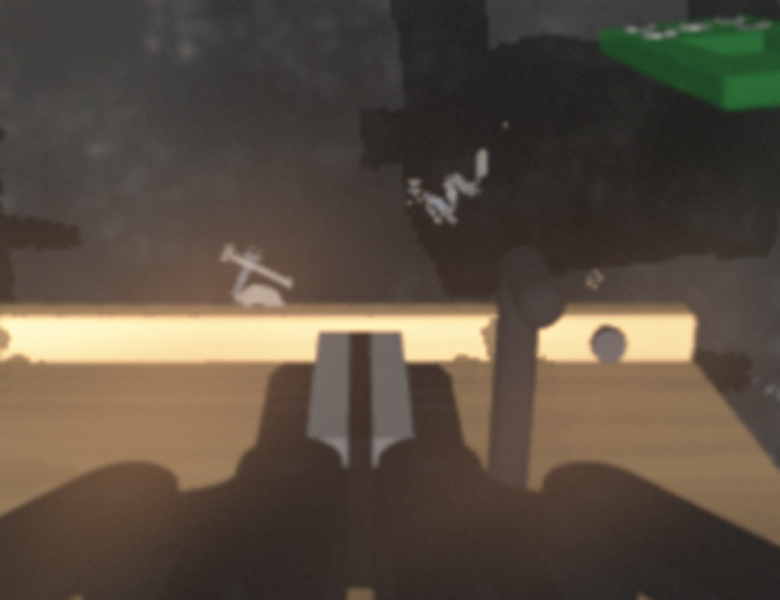

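Request:
{"method": "move_arm", "body": {"series": [{"x": 0.05,"y": 0.6,"z": 0.0,"wx": 0.0,"wy": 0.0,"wz": 0.0,"claw": 0.0},{"x": 0.05,"y": 1.3,"z": 0.0,"wx": 0.0,"wy": 0.0,"wz": 0.0,"claw": 0.0},{"x": 0.05,"y": 1.87,"z": 0.1,"wx": 0.0,"wy": 0.0,"wz": 0.0,"claw": 0.0},{"x": 0.05,"y": 1.87,"z": 0.3,"wx": 0.0,"wy": 0.0,"wz": 0.0,"claw": 0.0},{"x": 0.05,"y": 1.87,"z": 0.45,"wx": 0.0,"wy": 0.0,"wz": 0.0,"claw": 0.0},{"x": 0.05,"y": 1.87,"z": 0.5,"wx": 0.0,"wy": 0.0,"wz": 0.0,"claw": 0.0},{"x": 0.05,"y": 1.87,"z": 0.55,"wx": 0.0,"wy": 0.0,"wz": 0.0,"claw": 0.0},{"x": 0.05,"y": 1.87,"z": 0.6,"wx": 0.0,"wy": 0.0,"wz": 0.0,"claw": 0.0},{"x": 0.05,"y": 1.87,"z": 0.65,"wx": 0.0,"wy": 0.0,"wz": 0.0,"claw": 0.0}]}}

```text
clock: 19.4
tcp_pos: [0.5304, 0.1126, 0.2074]
tool_rot: [-1.57, 0.083, -0.084]
force: [-0.7, -2.2, 1.7]
opening: 0.003
```

```bash
python3 - <<'E'
from h import *
from plant import r,optics
np.set_printoptions(precision=3,suppress=True)
s=r.sense(); print(s["clock"],s["tcp_pos"],s["force"])
HU=np.array([.6215,.1195,.2])
for th in list(range(90,30,-5)):
    a=np.radians(th); rad=-np.sin(a)*xb+np.cos(a)*yb; t=np.cos(a)*xb+np.sin(a)*yb
    p=HU+.09*rad-t*.0165; p[2]=.207
    d,w=cmd(s,p,Rdown(t)); print(th,p,d.round(2),w.round(2))
E
```

```text
19.4 [0.53  0.113 0.207] [-0.668 -2.19   1.748]
90 [0.53  0.113 0.207] [-0.    0.01  0.  ] [0.   0.   0.01]
85 [0.53  0.121 0.207] [-0.04  0.01  0.27] [0.   1.   0.01]
80 [0.53  0.129 0.207] [-0.05  0.01  0.53] [0.   2.   0.01]
75 [0.532 0.136 0.207] [-0.04  0.01  0.8 ] [0.   3.   0.01]
70 [0.533 0.144 0.207] [-0.01  0.01  1.06] [0.   4.   0.01]
65 [0.536 0.152 0.207] [0.04 0.01 1.32] [0.   5.   0.01]
60 [0.539 0.159 0.207] [0.12 0.01 1.58] [0.   6.   0.01]
55 [0.543 0.166 0.207] [0.22 0.01 1.82] [0.   7.   0.01]
50 [0.547 0.173 0.207] [0.34 0.01 2.06] [0.   8.   0.01]
45 [0.552 0.179 0.207] [0.49 0.01 2.28] [0.   9.   0.01]
40 [0.558 0.185 0.207] [0.65 0.01 2.5 ] [ 0.   10.    0.01]
35 [0.564 0.19  0.207] [0.82 0.01 2.69] [ 0.   11.    0.01]
```

Contact (2 N). Sweep to 50°.

Request:
{"method": "move_arm", "body": {"series": [{"x": -0.02,"y": 0.0,"z": 0.13,"wx": 0.0,"wy": 0.5,"wz": 0.0,"claw": 0.0},{"x": -0.04,"y": 0.0,"z": 0.27,"wx": 0.0,"wy": 1.0,"wz": 0.0,"claw": 0.0},{"x": -0.05,"y": 0.0,"z": 0.53,"wx": 0.0,"wy": 2.0,"wz": 0.0,"claw": 0.0},{"x": -0.04,"y": 0.0,"z": 0.8,"wx": 0.0,"wy": 3.0,"wz": 0.0,"claw": 0.0},{"x": -0.01,"y": 0.0,"z": 1.06,"wx": 0.0,"wy": 4.0,"wz": 0.0,"claw": 0.0},{"x": 0.04,"y": 0.0,"z": 1.32,"wx": 0.0,"wy": 5.0,"wz": 0.0,"claw": 0.0},{"x": 0.12,"y": 0.0,"z": 1.58,"wx": 0.0,"wy": 6.0,"wz": 0.0,"claw": 0.0},{"x": 0.22,"y": 0.0,"z": 1.82,"wx": 0.0,"wy": 7.0,"wz": 0.0,"claw": 0.0},{"x": 0.34,"y": 0.0,"z": 2.06,"wx": 0.0,"wy": 8.0,"wz": 0.0,"claw": 0.0}]}}

```text
clock: 20.3
tcp_pos: [0.547, 0.1728, 0.2072]
tool_rot: [-1.478, 0.631, -0.632]
force: [-1.3, -6.3, 1.1]
opening: -0.0
```

```bash
python3 - <<'E'
from h import *
from plant import r,optics
np.set_printoptions(precision=3,suppress=True)
s=r.sense(); print(s["clock"],s["tcp_pos"],s["force"])
c=optics.camera("wrist"); cv2.imwrite("pics/w14.png",cv2.resize(c["image"][130:330,200:460],None,fx=3,fy=3,interpolation=cv2.INTER_CUBIC))
HU=np.array([.6215,.1195,.2])
for th in list(range(50,-1,-5)):
    a=np.radians(th); rad=-np.sin(a)*xb+np.cos(a)*yb; t=np.cos(a)*xb+np.sin(a)*yb
    p=HU+.09*rad-t*.0165; p[2]=.207
    d,w=cmd(s,p,Rdown(t)); print(th,p,d.round(2),w.round(2))
E
```

```text
20.3 [0.547 0.173 0.207] [-1.27  -6.275  1.127]
50 [0.547 0.173 0.207] [0.   0.01 0.01] [ 0.01 -0.04  0.01]
45 [0.552 0.179 0.207] [-0.04  0.01  0.27] [0.01 0.96 0.01]
40 [0.558 0.185 0.207] [-0.05  0.01  0.54] [0.01 1.96 0.01]
35 [0.564 0.19  0.207] [-0.04  0.01  0.8 ] [0.01 2.96 0.01]
30 [0.57  0.195 0.207] [-0.01  0.01  1.07] [0.01 3.96 0.01]
25 [0.577 0.199 0.207] [0.05 0.01 1.33] [0.01 4.96 0.01]
20 [0.584 0.203 0.207] [0.12 0.01 1.58] [0.01 5.96 0.01]
15 [0.591 0.206 0.207] [0.22 0.01 1.83] [0.01 6.96 0.01]
10 [0.599 0.208 0.207] [0.34 0.01 2.06] [0.   7.96 0.01]
5 [0.607 0.21  0.207] [0.48 0.01 2.29] [0.   8.96 0.01]
0 [0.615 0.211 0.207] [0.64 0.01 2.5 ] [0.   9.96 0.01]
```

View pics/w14.png

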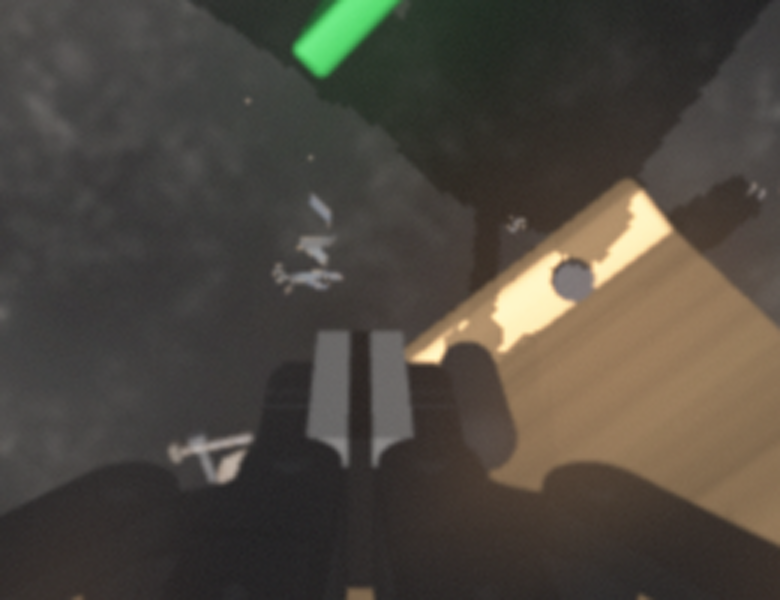

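Request:
{"method": "move_arm", "body": {"series": [{"x": -0.04,"y": 0.0,"z": 0.27,"wx": 0.0,"wy": 1.0,"wz": 0.0,"claw": 0.0},{"x": -0.05,"y": 0.0,"z": 0.54,"wx": 0.0,"wy": 2.0,"wz": 0.0,"claw": 0.0},{"x": -0.04,"y": 0.0,"z": 0.8,"wx": 0.0,"wy": 3.0,"wz": 0.0,"claw": 0.0},{"x": -0.01,"y": 0.0,"z": 1.07,"wx": 0.0,"wy": 4.0,"wz": 0.0,"claw": 0.0},{"x": 0.05,"y": 0.0,"z": 1.33,"wx": 0.0,"wy": 5.0,"wz": 0.0,"claw": 0.0},{"x": 0.12,"y": 0.0,"z": 1.58,"wx": 0.0,"wy": 6.0,"wz": 0.0,"claw": 0.0},{"x": 0.18,"y": 0.0,"z": 1.73,"wx": 0.0,"wy": 6.6,"wz": 0.0,"claw": 0.0},{"x": 0.22,"y": 0.0,"z": 1.83,"wx": 0.0,"wy": 7.0,"wz": 0.0,"claw": 0.0},{"x": 0.27,"y": 0.0,"z": 1.92,"wx": 0.0,"wy": 7.4,"wz": 0.0,"claw": 0.0}]}}

```text
clock: 21.25
tcp_pos: [0.5936, 0.2069, 0.207]
tool_rot: [-1.265, 1.12, -1.119]
force: [-6.6, -1.6, 2.7]
opening: 0.001
```

```bash
python3 - <<'E'
from h import *
from plant import r,optics
np.set_printoptions(precision=3,suppress=True)
s=r.sense(); print(s["clock"],s["tcp_pos"],s["force"])
HU=np.array([.6215,.1195,.2])
for th in list(range(13,-4,-2)):
    a=np.radians(th); rad=-np.sin(a)*xb+np.cos(a)*yb; t=np.cos(a)*xb+np.sin(a)*yb
    p=HU+.09*rad-t*.0165; p[2]=.207
    d,w=cmd(s,p,Rdown(t)); print(th,p,d.round(2),w.round(2))
E
```

```text
21.25 [0.594 0.207 0.207] [-6.632 -1.57   2.737]
13 [0.594 0.207 0.207] [0.   0.   0.02] [0.02 0.01 0.  ]
11 [0.597 0.208 0.207] [-0.01  0.    0.13] [0.02 0.41 0.  ]
9 [0.6   0.209 0.207] [-0.03 -0.    0.23] [0.02 0.81 0.  ]
7 [0.604 0.209 0.207] [-0.04 -0.    0.34] [0.02 1.21 0.01]
5 [0.607 0.21  0.207] [-0.04 -0.    0.45] [0.02 1.61 0.01]
3 [0.61  0.21  0.207] [-0.05 -0.    0.55] [0.02 2.01 0.01]
1 [0.613 0.211 0.207] [-0.04 -0.    0.66] [0.02 2.41 0.01]
-1 [0.616 0.211 0.207] [-0.04 -0.    0.77] [0.02 2.81 0.01]
-3 [0.619 0.211 0.207] [-0.03 -0.    0.87] [0.02 3.21 0.01]
```

Request:
{"method": "move_arm", "body": {"series": [{"x": -0.01,"y": 0.0,"z": 0.06,"wx": 0.0,"wy": 0.2,"wz": 0.0,"claw": 0.0},{"x": -0.01,"y": 0.0,"z": 0.12,"wx": 0.0,"wy": 0.4,"wz": 0.0,"claw": 0.0},{"x": -0.02,"y": 0.0,"z": 0.18,"wx": 0.0,"wy": 0.6,"wz": 0.0,"claw": 0.0},{"x": -0.03,"y": 0.0,"z": 0.23,"wx": 0.0,"wy": 0.8,"wz": 0.0,"claw": 0.0},{"x": -0.03,"y": 0.0,"z": 0.28,"wx": 0.0,"wy": 1.0,"wz": 0.0,"claw": 0.0},{"x": -0.04,"y": 0.0,"z": 0.33,"wx": 0.0,"wy": 1.2,"wz": 0.0,"claw": 0.0}]}}

```text
clock: 21.85
tcp_pos: [0.6031, 0.2094, 0.207]
tool_rot: [-1.219, 1.198, -1.196]
force: [-6.4, -2.1, 1.8]
opening: 0.003
```

Request:
{"method": "move_arm", "body": {"series": [{"x": 0.0,"y": 0.0,"z": 0.03,"wx": 0.0,"wy": 0.1,"wz": 0.0,"claw": 0.0},{"x": 0.0,"y": 0.0,"z": 0.06,"wx": 0.0,"wy": 0.2,"wz": 0.0,"claw": 0.0}]}}

```text
clock: 22.05
tcp_pos: [0.6049, 0.2096, 0.2071]
tool_rot: [-1.21, 1.21, -1.208]
force: [-6.6, 0.7, 2.6]
opening: -0.001
```

Request:
{"method": "move_arm", "body": {"series": [{"x": 0.0,"y": 0.0,"z": 0.03,"wx": 0.0,"wy": 0.1,"wz": 0.0,"claw": 0.0},{"x": 0.0,"y": 0.0,"z": 0.05,"wx": 0.0,"wy": 0.2,"wz": 0.0,"claw": 0.0}]}}

```text
clock: 22.25
tcp_pos: [0.6063, 0.2098, 0.2071]
tool_rot: [-1.202, 1.223, -1.221]
force: [-7.1, 1.5, 2.5]
opening: 0.0
```

Request:
{"method": "move_arm", "body": {"series": [{"x": 0.0,"y": 0.0,"z": 0.03,"wx": 0.0,"wy": 0.1,"wz": 0.0,"claw": 0.0},{"x": 0.0,"y": 0.0,"z": 0.05,"wx": 0.0,"wy": 0.2,"wz": 0.0,"claw": 0.0}]}}

```text
clock: 22.45
tcp_pos: [0.6078, 0.2099, 0.2071]
tool_rot: [-1.193, 1.236, -1.233]
force: [-7.3, 3.4, 2.6]
opening: -0.003
```

Request:
{"method": "move_arm", "body": {"series": [{"x": 0.0,"y": 0.0,"z": 0.03,"wx": 0.0,"wy": 0.1,"wz": 0.0,"claw": 0.0},{"x": 0.0,"y": 0.0,"z": 0.05,"wx": 0.0,"wy": 0.2,"wz": 0.0,"claw": 0.0}]}}

```text
clock: 22.65
tcp_pos: [0.6093, 0.2101, 0.2071]
tool_rot: [-1.185, 1.249, -1.246]
force: [-7.0, 5.2, 2.5]
opening: 0.001
```

Request:
{"method": "move_arm", "body": {"series": [{"x": 0.0,"y": 0.0,"z": 0.025,"wx": 0.0,"wy": 0.1,"wz": 0.0,"claw": 0.0},{"x": 0.0,"y": 0.0,"z": 0.045,"wx": 0.0,"wy": 0.2,"wz": 0.0,"claw": 0.0}]}}

```text
clock: 22.85
tcp_pos: [0.6106, 0.2102, 0.2071]
tool_rot: [-1.176, 1.262, -1.258]
force: [-6.6, 6.5, 1.4]
opening: 0.001
```

Request:
{"method": "move_arm", "body": {"series": [{"x": -0.03,"y": 0.0,"z": 0.0,"wx": 0.0,"wy": 0.0,"wz": 0.0,"claw": 0.0},{"x": -0.04,"y": 0.0,"z": 0.02,"wx": 0.0,"wy": 0.0,"wz": 0.0,"claw": 0.0}]}}

```text
clock: 23.05
tcp_pos: [0.6113, 0.2106, 0.207]
tool_rot: [-1.177, 1.261, -1.259]
force: [-6.6, -1.2, 2.3]
opening: 0.005
```

```bash
python3 - <<'E'
from h import *
from plant import r,optics
np.set_printoptions(precision=3,suppress=True)
s=r.sense(); print(s["clock"],s["tcp_pos"],s["force"])
c=optics.camera("wrist"); cv2.imwrite("pics/w15.png",cv2.resize(c["image"][130:330,200:460],None,fx=3,fy=3,interpolation=cv2.INTER_CUBIC))
E
```

```text
23.05 [0.611 0.211 0.207] [-6.639 -1.242  2.269]
```

View pics/w15.png

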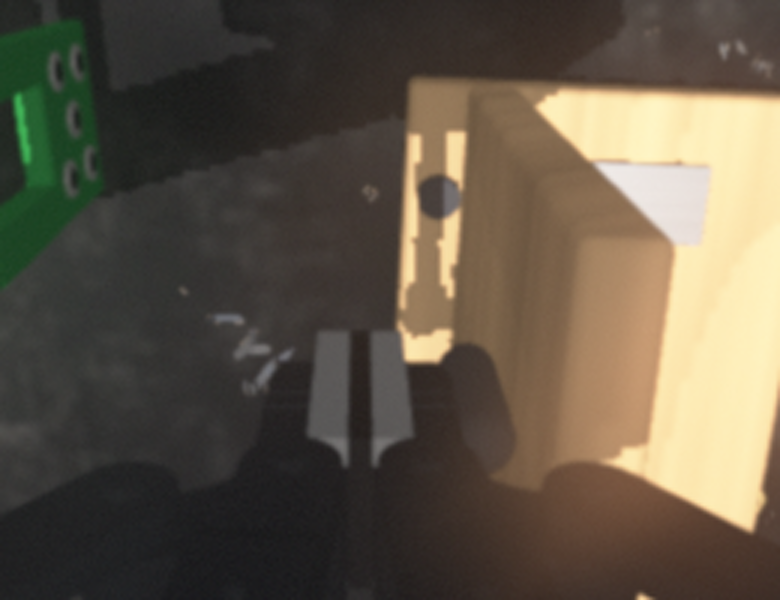

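Lateral drag gone; peg still moving at friction level. Continue toward the stop.

Request:
{"method": "move_arm", "body": {"series": [{"x": 0.0,"y": 0.0,"z": 0.025,"wx": 0.0,"wy": 0.05,"wz": 0.0,"claw": 0.0},{"x": 0.0,"y": 0.0,"z": 0.04,"wx": 0.0,"wy": 0.1,"wz": 0.0,"claw": 0.0}]}}

```text
clock: 23.3
tcp_pos: [0.6125, 0.2106, 0.207]
tool_rot: [-1.172, 1.268, -1.266]
force: [-7.7, 2.2, 3.0]
opening: 0.006
```

Request:
{"method": "move_arm", "body": {"series": [{"x": 0.0,"y": 0.0,"z": 0.025,"wx": 0.0,"wy": 0.0,"wz": 0.0,"claw": 0.0},{"x": 0.0,"y": 0.0,"z": 0.04,"wx": 0.0,"wy": 0.0,"wz": 0.0,"claw": 0.0}]}}

```text
clock: 23.5
tcp_pos: [0.6129, 0.2106, 0.207]
tool_rot: [-1.174, 1.269, -1.265]
force: [-16.9, 0.8, 4.4]
opening: -0.001
```

Request:
{"method": "move_arm", "body": {"series": [{"x": 0.0,"y": 0.0,"z": 0.02,"wx": 0.0,"wy": 0.0,"wz": 0.0,"claw": 0.0},{"x": 0.0,"y": 0.0,"z": 0.035,"wx": 0.0,"wy": 0.0,"wz": 0.0,"claw": 0.0}]}}

```text
clock: 23.7
tcp_pos: [0.6133, 0.2106, 0.2069]
tool_rot: [-1.175, 1.27, -1.264]
force: [-23.3, 0.2, 7.4]
opening: 0.002
```

Request:
{"method": "move_arm", "body": {"series": [{"x": 0.0,"y": 0.0,"z": -0.035,"wx": 0.0,"wy": 0.0,"wz": 0.0,"claw": 0.0}]}}

```text
clock: 23.8
tcp_pos: [0.6128, 0.2106, 0.207]
tool_rot: [-1.174, 1.269, -1.264]
force: [-10.9, -0.2, 4.1]
opening: -0.003
```

Request:
{"method": "move_arm", "body": {"series": [{"x": 0.0,"y": 0.0,"z": 0.018,"wx": 0.0,"wy": 0.0,"wz": 0.0,"claw": 0.0},{"x": 0.0,"y": 0.0,"z": 0.018,"wx": 0.0,"wy": 0.0,"wz": 0.0,"claw": 0.0}]}}

```text
clock: 24.0
tcp_pos: [0.6131, 0.2106, 0.207]
tool_rot: [-1.175, 1.269, -1.264]
force: [-18.1, 0.6, 5.9]
opening: -0.004
```

Request:
{"method": "move_arm", "body": {"series": [{"x": 0.0,"y": 0.0,"z": -0.007,"wx": 0.0,"wy": 0.0,"wz": 0.0,"claw": 0.0},{"x": 0.0,"y": 0.0,"z": -0.007,"wx": 0.0,"wy": 0.0,"wz": 0.0,"claw": 0.0}]}}

```text
clock: 24.2
tcp_pos: [0.613, 0.2106, 0.2069]
tool_rot: [-1.174, 1.269, -1.264]
force: [-16.8, 0.1, 3.8]
opening: -0.002
```

Request:
{"method": "move_arm", "body": {"series": [{"x": 0.0,"y": 0.0,"z": 0.0,"wx": 0.0,"wy": 0.0,"wz": 0.0,"claw": 0.0},{"x": 0.0,"y": 0.0,"z": 0.0,"wx": 0.0,"wy": 0.0,"wz": 0.0,"claw": 0.0},{"x": 0.0,"y": 0.0,"z": 0.0,"wx": 0.0,"wy": 0.0,"wz": 0.0,"claw": 0.0},{"x": 0.0,"y": 0.0,"z": 0.0,"wx": 0.0,"wy": 0.0,"wz": 0.0,"claw": 0.0},{"x": 0.0,"y": 0.0,"z": 0.0,"wx": 0.0,"wy": 0.0,"wz": 0.0,"claw": 0.0},{"x": 0.0,"y": 0.0,"z": 0.0,"wx": 0.0,"wy": 0.0,"wz": 0.0,"claw": 0.0}]}}

```text
clock: 24.8
tcp_pos: [0.613, 0.2106, 0.207]
tool_rot: [-1.174, 1.269, -1.264]
force: [-18.0, 0.5, 6.3]
opening: -0.001
```

Request:
{"method": "move_arm", "body": {"series": [{"x": 0.0,"y": 0.0,"z": 0.0,"wx": 0.0,"wy": 0.0,"wz": 0.0,"claw": 0.0},{"x": 0.0,"y": 0.0,"z": 0.0,"wx": 0.0,"wy": 0.0,"wz": 0.0,"claw": 0.0},{"x": 0.0,"y": 0.0,"z": 0.0,"wx": 0.0,"wy": 0.0,"wz": 0.0,"claw": 0.0},{"x": 0.0,"y": 0.0,"z": 0.0,"wx": 0.0,"wy": 0.0,"wz": 0.0,"claw": 0.0},{"x": 0.0,"y": 0.0,"z": 0.0,"wx": 0.0,"wy": 0.0,"wz": 0.0,"claw": 0.0},{"x": 0.0,"y": 0.0,"z": 0.0,"wx": 0.0,"wy": 0.0,"wz": 0.0,"claw": 0.0}]}}

```text
clock: 25.4
tcp_pos: [0.613, 0.2106, 0.2069]
tool_rot: [-1.174, 1.269, -1.264]
force: [-16.6, 0.8, 6.1]
opening: 0.004
```

Request:
{"method": "move_arm", "body": {"series": [{"x": 0.0,"y": 0.0,"z": -0.3,"wx": 0.0,"wy": 0.0,"wz": 0.0,"claw": 0.0},{"x": 0.0,"y": 0.0,"z": -0.8,"wx": 0.0,"wy": 0.0,"wz": 0.0,"claw": 0.0},{"x": 0.0,"y": -1.0,"z": -1.0,"wx": 0.0,"wy": 0.0,"wz": 0.0,"claw": 0.0},{"x": 0.0,"y": -2.4,"z": -1.2,"wx": 0.0,"wy": 0.0,"wz": 0.0,"claw": 0.0},{"x": 0.0,"y": -3.8,"z": -2.0,"wx": 0.0,"wy": 0.0,"wz": 0.0,"claw": 0.0},{"x": -0.5,"y": -4.5,"z": -3.2,"wx": 0.0,"wy": 0.0,"wz": 0.0,"claw": 0.0},{"x": -1.0,"y": -4.5,"z": -4.6,"wx": 0.0,"wy": 0.0,"wz": 0.0,"claw": 0.0},{"x": -1.5,"y": -4.5,"z": -6.0,"wx": 0.0,"wy": 0.0,"wz": 0.0,"claw": 0.0},{"x": -2.0,"y": -4.5,"z": -7.0,"wx": 0.0,"wy": 0.0,"wz": 0.0,"claw": 0.0},{"x": -2.0,"y": -4.5,"z": -7.0,"wx": 0.0,"wy": 0.0,"wz": 0.0,"claw": 0.0},{"x": -2.0,"y": -4.5,"z": -7.0,"wx": 0.0,"wy": 0.0,"wz": 0.0,"claw": 0.0}]}}

```text
clock: 26.5
tcp_pos: [0.4098, 0.2871, 0.3424]
tool_rot: [-1.171, 1.266, -1.266]
force: [-0.0, -0.7, 0.6]
opening: 0.0
```

```bash
python3 - <<'E'
from h import *
from plant import r,optics
np.set_printoptions(precision=3,suppress=True)
s=r.sense(); print(s["clock"],s["tcp_pos"],s["force"])
c=optics.camera("scene"); cv2.imwrite("pics/s16.png",cv2.resize(c["image"][110:310,270:470],None,fx=3,fy=3,interpolation=cv2.INTER_CUBIC))
c=optics.camera("top"); np.savez("pics/t16.npz",**c); cv2.imwrite("pics/t16.png",cv2.resize(c["image"][90:230,250:450],None,fx=4,fy=4,interpolation=cv2.INTER_CUBIC)); cv2.imwrite("pics/t16f.png",c["image"])
E
```

```text
26.5 [0.41  0.287 0.342] [-0.05  -0.698  0.567]
```

View pics/s16.png

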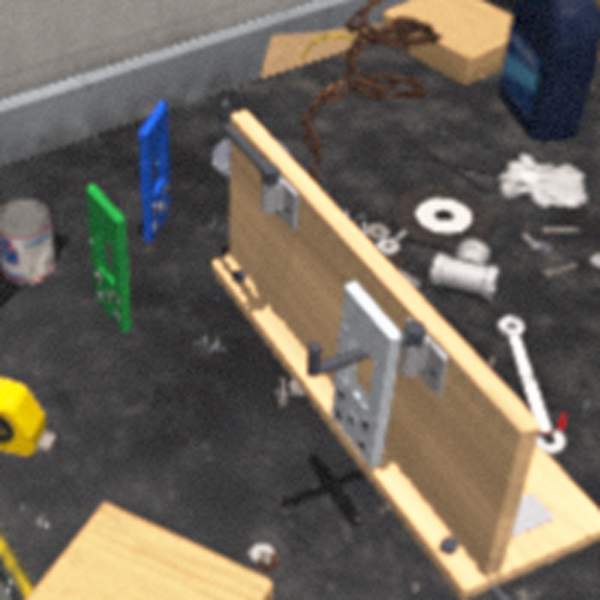

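View pics/t16.png

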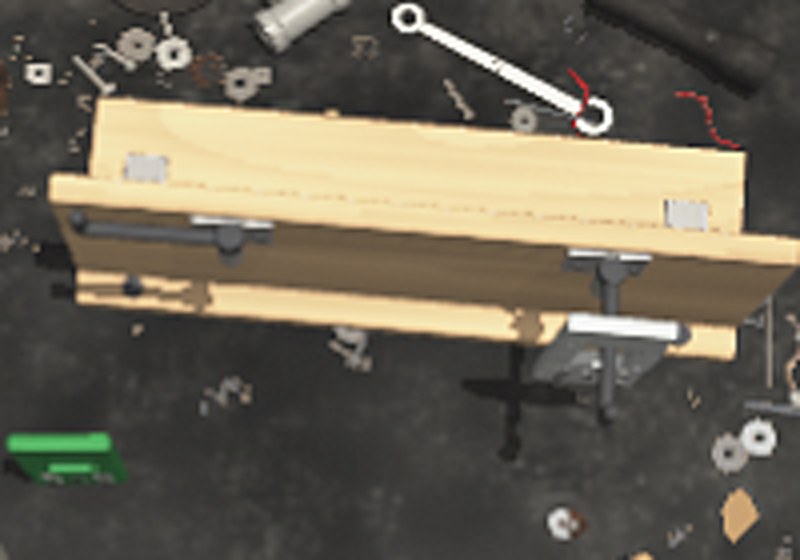

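```bash
python3 - <<'E'
from h import *
np.set_printoptions(precision=4,suppress=True)
t=load("pics/t16.npz")
C=lambda p:(np.array(p,float)+.5)/4-.5+[250,90]
P=onz(t,C([(230,237),(78,220),(611,268),(605,413),(568,326),(685,328)]),[.21,.228,.21,.228,.245,.245]);print(P)
for a,b in ((0,1),(2,3)):
    d=P[b]-P[a]; print("angle",np.degrees(np.arctan2(-d@xb,d@yb)),np.linalg.norm(d[:2]))
print("seat dist",-(P[4:].mean(0)-P[2])@xb,(P[4:].mean(0)-P[2])@yb)
E
```

```text
[[ 0.6181  0.1166  0.21  ]
 [ 0.6253  0.2058  0.228 ]
 [ 0.5949 -0.1106  0.21  ]
 [ 0.5038 -0.1002  0.228 ]
 [ 0.552  -0.0783  0.245 ]
 [ 0.5497 -0.1458  0.245 ]]
angle 1.4669338389436126 0.08949099040899085
angle 89.55621137693191 0.0917241356793097
seat dist 0.04367186964922682 -0.006098624986375559
```

View pics/t16f.png

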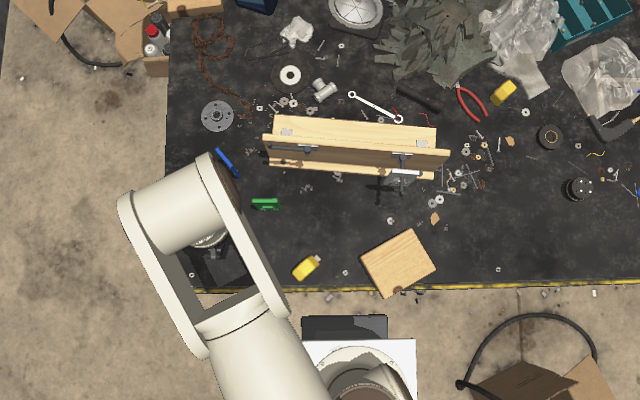

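```bash
python3 -c "
from plant import job
print(job.finish_job())"
```

```text
the job is handed in; nothing more can be done
None
```

The template now hangs by its slot on the other peg, the emptied peg is folded home, and the job is handed in at about 26.6 s. The gripper was well clear of everything at hand-in.

- **Spare peg swung out:** I pushed it to its stop with shut fingertips and held it at 15–16 N for about 1.2 s. The overhead picture puts it at about 89.6°, so fully out.
- **Template moved:** I lifted the aluminium template off its peg, threaded it onto the spare one and lowered it until it rested on the bar. It sits about 44 mm from the hinge, where 45 mm was wanted.
- **Emptied peg folded:** I pushed it flat to its stop and held it at about 17–18 N for about 1.2 s. The overhead picture puts it at 1.5°, which is within the measuring error.

**Overshoot:** while finding the folding stop, the push reached 23.3 N (24.5 N counting the upward part) for about 0.1 s. The highest reading stayed under the 25 N limit but was above the 12–20 N band. I backed it off and then made the hold, but forces are only read at the end of each move, so a brief higher peak could have gone unseen.

In the last pictures the tape measure, block, tin and the green and blue templates appear where they started.

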